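# Load a bench reactor and hold its head closed on the dowels

### The job

Load and close the small bench reactor: lower the white liner into the steel vessel and the amber glass insert into the liner, then bring the aluminium head over them, line its two ear holes up with the two brass dowels and press it down against the sprung blue seal until the flanges meet all round. Finish while still holding the head pressed fully shut (the clamps go on next), so do not let go or ease off at the end. Lower things in rather than dropping them, and leave everything else on the bench where it stands.

Things in the scene. Friction and masses are not known exactly. Their poses are not given: they have to be found in the camera images.
- mouth (a point): Centre of the steel reactor vessel's mouth, level with its flange face, 85 mm above the bench; z up. The reactor is fixed (place and yaw vary) in a dark heater jacket on a grey 150 mm square base. Bore 62 mm across, its floor 65 mm below this point. Flange 96 mm across, plus two ears along this point's +x and -x axis, reaching 69 mm from the centre
- dowel_a (a point): Tip of the brass dowel on the reactor's +x ear: 54 mm from the mouth's centre, 8 mm thick, 22 mm tall above the flange face, its last 5 mm tapered
- dowel_b (a point): Tip of the other, equal dowel, on the -x ear
- seal (a joint): How far the blue sprung seal ring (69 to 81 mm across) in the vessel's flange is pressed down, m: 0 = up, 4 mm proud of the flange; 0.004 = level with it, flanges touching. Spring force 6 N at 0, plus 2 N per mm (14 N at 0.004). The head's weight alone does not press it down; about 10 N of push on the head closes it, more goes metal on metal, and it springs back if let go
- liner_mid (a point): White liner, an open round cup 57 mm across, 89 mm tall, wall 5 mm, floor 6 mm, about 140 g, upright on the bench. This point: on its axis, half-way up (44.5 mm). Foot chamfered. Seated in the vessel it stands 24 mm above the flange face (20 mm above the seal), so hold it by the outside within 14 mm or so of its rim, fingers across the line of the dowels
- insert_mid (a point): Amber glass insert, an open round cup 41 mm across, 103 mm tall, wall 3 mm, about 80 g, upright on the bench. This point: on its axis, half-way up (51.5 mm). Foot chamfered. It fits in the liner (47 mm across inside); seated there it stands 20 mm above the liner's rim and 44 mm above the flange face, so hold it by the outside within 14 mm or so of its rim
- head_grip (a point): The place to grip the aluminium reactor head (about 450 g, 99 mm tall, standing on its flange on the bench): on its axis in the dark valve block, 80 mm above its underside; z up. The block is 26 mm thick along this point's y (flat faces to grip), 44 mm long along x, and rises from the dome's flat top (57 mm above the underside) to 99 mm; small stems stick out along x to 38 mm
- head_foot (a point): Centre of the head's underside, 80 mm below head_grip, same axes. Flange 96 mm across, 14 mm thick, with an ear along +x and -x, each with a 10 mm through hole for a dowel 54 mm from the axis; either way round fits. Inside is a hollow 67 mm across and 50 mm deep that goes over liner and insert
- wash_bottle: bystander: white wash bottle with red top, 54 mm across, 135 mm tall; origin under its centre
- clamp_half: bystander: dark half-ring clamp lying flat, about 172 x 48 x 20 mm; origin at the centre of its ring, 45 mm from its inner side, on the bench
- amber_bottle: bystander: amber bottle with black cap, 72 mm across, 150 mm tall; origin under its centre
- small_beaker: bystander: small clear beaker, 50 mm across, 60 mm tall; origin under its centre
- big_beaker: bystander: blue beaker, 72 mm across, 85 mm tall; origin under its centre
- pipette_bulb: bystander: red pipette bulb standing on its base, 48 mm across, 66 mm tall; origin under its centre
- spatula: bystander: thin steel lab spatula lying flat, 172 mm long, 9 mm wide; origin under its middle
Mind the look-alikes: they are no part of the job. Leave any green or turquoise look-alike of the part that bears liner_mid alone.

How it is judged:
By the outcome, as a careful person would: the job done as asked, in the order asked, and still so for the second after the job is handed in, while the arm keeps its last pose, push and grip.
It also fails if it takes over 72 s, if anything falls off the work surface, if the arm or the gripper's body presses on something with over 40 N, if the wrist force passes 120 N, or if a joint passes its speed limit or range.

### The arm

A 6-joint arm with a two-finger parallel gripper is mounted at the origin on the work surface. World frame = base frame: x ahead of the robot, y to its left, z up, the work surface at z = 0. Lengths are in m, angles in rad, forces in N, time in s.
With the tool pointing down it reaches from about 0.25 to 0.775 m from the base axis. Payload 4 kg.
Tool frame: the origin (TCP) lies at the very end of the fingers, on their centre line; the grasp point (between the pads) lies 19 mm behind it; z points along the fingers, x is the direction in which the jaws open and shut, and the axes are right-handed (so a half turn about z gives the same grasp; the last joint's range is limited). The gripper opens to 94 mm and grips with 3 to 60 N. Pads are 16 mm wide; open, the fingers measure 119 mm over their backs; the gripper's body (75 mm by 177 mm) begins 78 mm behind the grasp point.
Start: joints at [-1.263, 0.087, 1.371, -0, 1.684, -0.103], TCP at [0.22, -0.504, 0.206] pointing down, gripper open.
Joint ranges: [-3.1, 3.1], [-0.76, 2.03], [0.27, 2.55], [-1.08, 4.22], [0.17, 2.65], [-2.57, 2.57]. Speed limits (rad/s): [2.79, 2.79, 3.14, 3.14, 3.14, 3.14].

### API

Orientations are given as [roll, pitch, yaw] about the fixed x, y, z axes, in that order (R = Rz(yaw) Ry(pitch) Rx(roll)).
In Python, from bench import robot, cams, ticket gives the robot as it stands.
- The arm moves only by the tool jog_arm, never from a script. Its argument "series" is a list of rows, each an object of numbers: "x", "y", "z": the shift along the tool's x, y, z in m; "rx", "ry", "rz": the turn, a rotation vector about the tool's x, y, z in degrees. A call has 1 to 12 rows; each row shifts and turns the pose as measured when the row begins, along the tool's axes as they then stand; what a row does not reach is not made up. A row lasts 1/12 s, in which the tool goes at most 41.7 mm and 7.16 degrees, less where a joint would pass 70% of its speed; a pose out of reach is approached as far as the arm can. A call with a gripper value outside its range is refused whole. "claw" is the opening, from 0 (shut) to 1 (fully open), set as the call begins (left out, the last holds). The fingers move at their own pace and stop on an object; the grip force is fixed at half the most. Time passes only in rows, so rows that do not move let the fingers close. It gives the time, the measured TCP pose, the force and the opening at its end, in the units of the state.
- robot.get_obs(): the state, without advancing time (a new reading comes with each control period).
- cams.snapshot(name): name is "scene" or "top" or "wrist"; returns a dict with "img" (420x560x3 uint8, red, green, blue), "mtx" (3x3 intrinsics, pixels), "origin" and "attitude" of the camera in the world. Camera axes: x right, y down, z forward; pixel columns grow to the right and rows downward; lengths in m; the calibration is good to about 2 mm. A picture is of the moment at which its call begins. There is no depth.
- ticket.close_job(): hands the job in, once; it reports no verdict.
Trained networks look in a picture, given as the dict that the camera call returned (one of the last four; its "shot" number tells which), for a name from the list of things; names that differ only in an ending like _2 or _b are one class to them, and where a whole thing is asked for, a point or a joint stands for the part that bears it (a point fixed in the world has none). Each returns a list of dicts, best first, with "p" (0 to 1); they miss things now and then, are a little off and sometimes report something else, mostly with a low value. They report only what shows in the picture. A call takes as long as a camera call. They do not tell look-alikes from the thing itself.
- cams.look_for(thing, picture): "bbox" ([left, top, width, height] in pixels, round what is visible of it).
The state is a dict: "time": time; "joint_positions": joint angles; "qvel": joint speeds; "joint_torque": joint torques, N m; "tool_pos": TCP position; "ee_rot": TCP orientation; "wrist_force": force on the tool from outside, world axes, zero at the start; "wrist_torque": the same for the moment, N m; "width": finger opening in m.
Only numpy, scipy, OpenCV 4.12 (cv2) and the standard library are available. Lean on these libraries where they do the work, as an engineer would, in place of code of your own. Each camera call takes 0.05 s, during which the arm holds its last target.

## Working session

There is one attempt and no reset: what is moved stays moved. The work goes in short steps, Python scripts to look and compute and a tool call to move; the robot and the scene stay as the last step left them, time stands still between calls to the robot, and variables do not carry over. Pictures are saved under pics/ and viewed, and the job is handed in when it is done.

Besides the shell and the picture viewer there is one more tool, called after "Request:" as name([rows], argument=value, ...), one row to a line, values as JSON. jog_arm: Moves the arm, as the interface text tells. Its arguments: {"type":"object","properties":{"series":{"type":"array","items":{"type":"object","properties":{"x":{"type":"number"},"y":{"type":"number"},"z":{"type":"number"},"rx":{"type":"number"},"ry":{"type":"number"},"rz":{"type":"number"}}}},"claw":{"type":"number"}},"required":["series"]}

```bash
ls; mkdir -p pics
python3 - <<'E'
from bench import robot,cams,ticket
import cv2,pickle
print(robot.get_obs())
for n in ["scene","top"]:
    s=cams.snapshot(n); cv2.imwrite(f"pics/{n}0.png",cv2.cvtColor(s["img"],cv2.COLOR_RGB2BGR)); pickle.dump(s,open(f"pics/{n}0.pkl","wb"))
    print(n,s["mtx"],s["origin"],s["attitude"])
E
```

```text
pics
{'time': 0.0, 'joint_positions': array([-1.26311573e+00,  8.79642653e-02,  1.37222074e+00,  3.19732893e-05,
        1.68358805e+00, -1.03089339e-01]), 'qvel': array([ 0.00122656, -0.00038676, -0.00148068, -0.0004933 ,  0.00182914,
        0.00120958]), 'joint_torque': array([ 4.54821002e-04, -3.40183353e+01, -3.02424037e+01,  7.16809463e-02,
        3.29589285e-02, -1.58921021e-04]), 'tool_pos': array([ 0.21947228, -0.50373098,  0.20431611]), 'ee_rot': array([-3.14133667e+00,  2.16555015e-03, -1.16002255e+00]), 'wrist_force': array([ 0.31108147, -0.68264119,  0.3477178 ]), 'wrist_torque': array([-0.00759315,  0.05459017, -0.01102215]), 'width': 0.09419041524570981}
scene [[397.48603626   0.         285.25780639]
 [  0.         397.48603626 214.95852635]
 [  0.           0.           1.        ]] [1.17440658 0.32343421 1.21565363] [-2.60095387 -0.00624818  2.07837735]
top [[486.15958752   0.         279.74871012]
 [  0.         486.15958752 208.60697503]
 [  0.           0.           1.        ]] [0.33305721 0.00277416 1.2519334 ] [-2.92305924 -0.00489202 -1.56805924]
```

View pics/scene0.png

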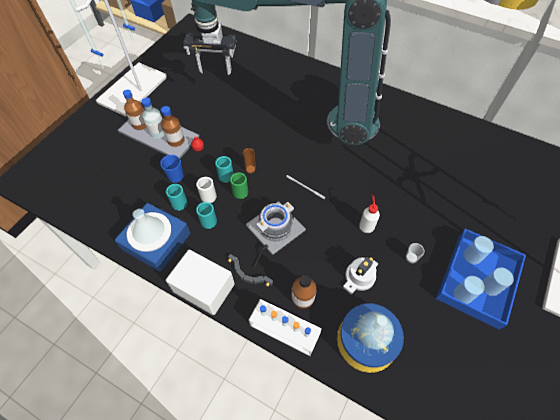

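View pics/top0.png

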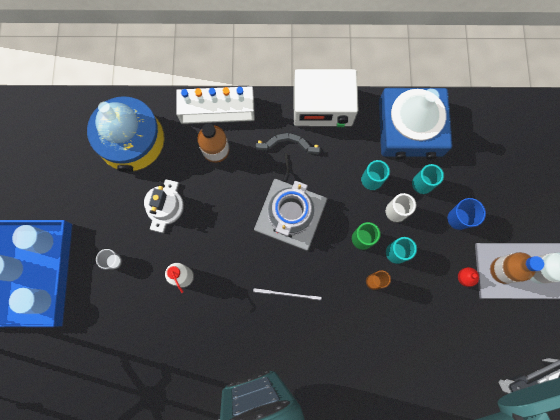

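```bash
cat > h.py <<'E'
import cv2,pickle,numpy as np
from scipy.spatial.transform import Rotation as R
def load(n): return pickle.load(open(f"pics/{n}.pkl","rb"))
def bp(s,u,v,z):
    M=R.from_euler('xyz',s["attitude"]).as_matrix(); K=s["mtx"]
    d=M@np.linalg.solve(K,[u,v,1.]); o=np.array(s["origin"]); return o+d*(z-o[2])/d[2]
def proj(s,p):
    M=R.from_euler('xyz',s["attitude"]).as_matrix(); c=s["mtx"]@(M.T@(np.array(p)-s["origin"])); return c[:2]/c[2]
def bgr(s): return cv2.cvtColor(s["img"],cv2.COLOR_RGB2BGR)
def crop(s,name,x,y,w,h,k):
    cv2.imwrite(f"pics/{name}.png",cv2.resize(bgr(s)[y:y+h,x:x+w],None,fx=k,fy=k,interpolation=cv2.INTER_CUBIC))
E
python3 - <<'E'
from h import *
s=load("top0")
print(bp(s,291,208,0.085),bp(s,401,208,.089),bp(s,378,281,.1),bp(s,163,205,.06))
crop(s,"c_react",245,170,100,75,8)
crop(s,"c_liner",340,150,160,120,5)
crop(s,"c_head",130,170,80,60,8)
crop(s,"c_ins",350,250,64,48,10)
E
```

```text
[ 0.59386276 -0.02989691  0.085     ] [ 0.5940028  -0.29977271  0.089     ] [ 0.415377   -0.23370882  0.1       ] [0.605942  0.2910387 0.06     ]
```

View pics/c_react.png

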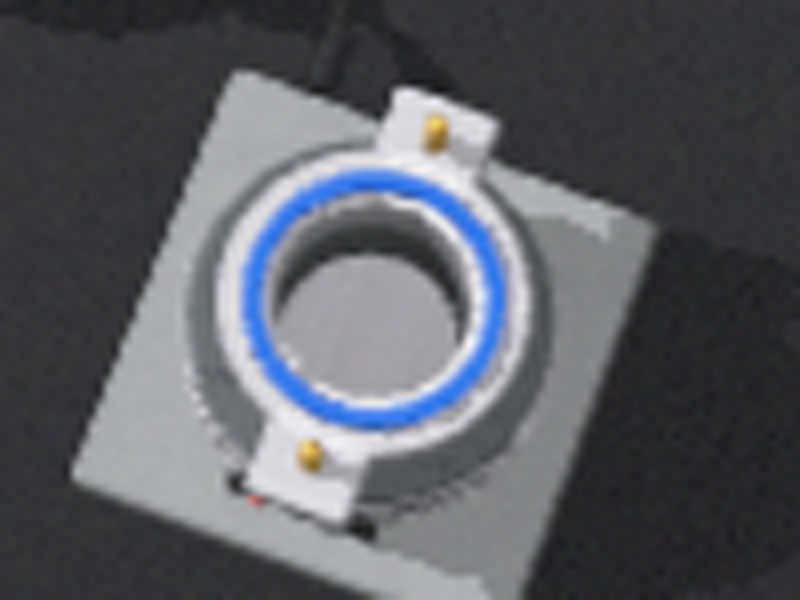

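View pics/c_liner.png

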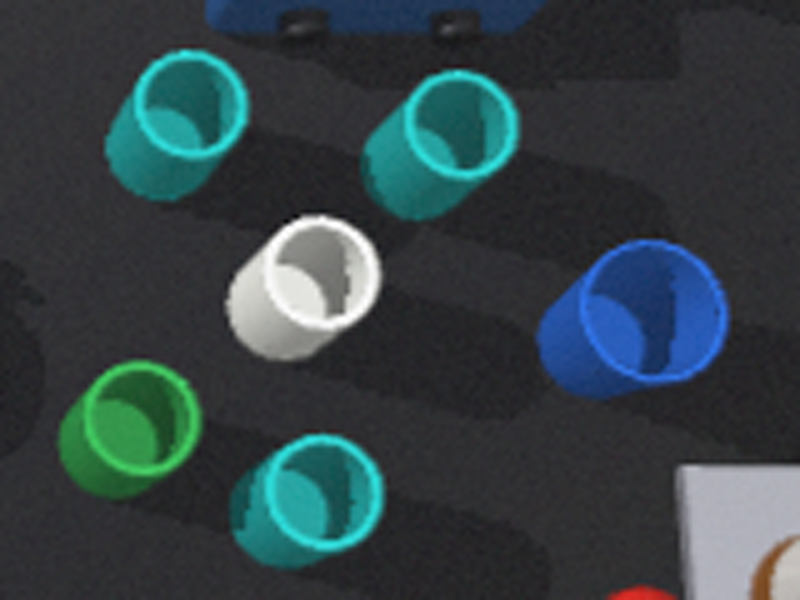

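View pics/c_head.png

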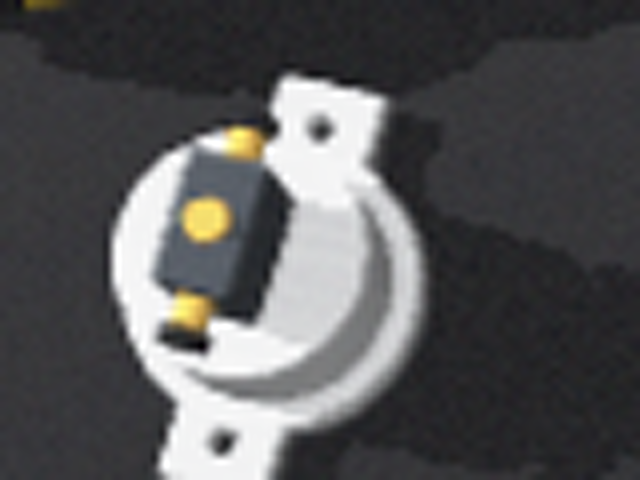

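View pics/c_ins.png

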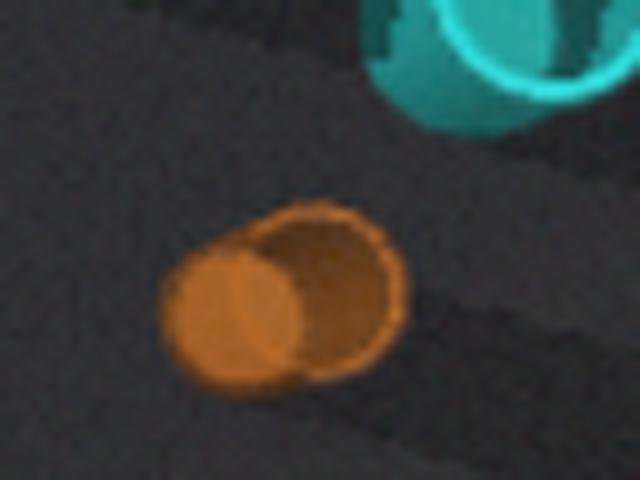

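```bash
cat > m.py <<'E'
from h import *
def o(x0,y0,k,u,v): return x0+(u+.5)/k-.5, y0+(v+.5)/k-.5
def circ(P):
    A=np.c_[2*P,np.ones(len(P))]; c=np.linalg.lstsq(A,(P**2).sum(1),rcond=None)[0]
    r=np.sqrt(c[2]+c[:2]@c[:2]); return c[:2],r,np.std(np.linalg.norm(P-c[:2],axis=1)-r)
def plane(s,uv,z): return np.array([bp(s,u,v,z)[:2] for u,v in uv])
E
python3 - <<'E'
from m import *
s=load("top0")
hsv=cv2.cvtColor(s["img"],cv2.COLOR_RGB2HSV)
sub=np.zeros(hsv.shape[:2],bool); sub[180:235,265:320]=1
m=(hsv[...,1]>130)&(hsv[...,0]>95)&(hsv[...,0]<125)&(hsv[...,2]>120)&sub
v,u=np.nonzero(m); P=plane(s,np.c_[u,v],.089); print("seal",circ(P),len(P))
a=bp(s,*o(245,170,8,438,122),.107);b=bp(s,*o(245,170,8,312,447),.107)
print("dowels",a,b,(a+b)/2,np.linalg.norm(a-b),np.degrees(np.arctan2(*(a-b)[1::-1])))
# liner rim outer points (crop 5)
def rim(x0,y0,k,pts,z): 
    P=plane(s,[o(x0,y0,k,*p) for p in pts],z); return circ(P)
print("liner",rim(340,150,5,[(320,214),(381,272),(327,329),(265,270),(277,235),(365,237),(287,310),(366,310)],.089))
print("ins",rim(350,250,10,[(315,200),(409,290),(395,245),(318,382),(380,360)],.103))
# head
a=bp(s,*o(130,170,8,320,126),.014);b=bp(s,*o(130,170,8,223,441),.014)
print("head holes",a,b,(a+b)/2,np.linalg.norm(a-b),np.degrees(np.arctan2(*(a-b)[1::-1])))
# block top corners
c=[bp(s,*o(130,170,8,*p),.099) for p in [(190,147),(270,172),(232,295),(155,282)]]
print("block",np.mean(c,0),[np.linalg.norm(c[i]-c[i-1]) for i in range(4)])
for n,p in dict(t1=(192,103),t2=(462,125),t3=(325,492),g=(142,418)).items(): print(n,bp(s,*o(340,150,5,*p),.089))
E
```

```text
seal (array([ 0.59551291, -0.03072742]), np.float64(0.037429762715199114), np.float64(0.0015235367853995644)) 199
dowels [ 0.64698377 -0.04969371  0.107     ] [ 0.54610002 -0.01137475  0.107     ] [ 0.59654189 -0.03053423  0.107     ] 0.10791604289599976 -20.798423952585964
liner (array([ 0.6047316 , -0.30821849]), np.float64(0.028303130778154342), np.float64(0.0005978623359736672))
ins (array([ 0.42078146, -0.24137728]), np.float64(0.021216717038352963), np.float64(6.0591702984290954e-05))
head holes [0.669726   0.28781419 0.014     ] [0.56418698 0.31367232 0.014     ] [0.61695649 0.30074326 0.014     ] 0.10866060835953714 -13.76685375443676
block [0.61562981 0.29958805 0.099     ] [np.float64(0.043211912576159), np.float64(0.026089099795076107), np.float64(0.039730134183744), np.float64(0.023921576186952547)]
t1 [ 0.69050445 -0.24724659  0.089     ]
t2 [ 0.67963603 -0.38153934  0.089     ]
t3 [ 0.49523503 -0.30338254  0.089     ]
g [ 0.53105795 -0.21641656  0.089     ]
```

```bash
cat > p.py <<'E'
from h import *
from bench import robot
import sys,json
# usage: python3 p.py x y z yawdeg [n]
def main():
    t=list(map(float,sys.argv[1:5])); o=robot.get_obs()
    p=np.array(o["tool_pos"]); Rm=R.from_euler('xyz',o["ee_rot"]); 
    Rt=R.from_euler('xyz',[np.pi,0,np.radians(t[3])])
    d=np.array(t[:3])-p; rv=(Rm.inv()*Rt).as_rotvec()
    n=int(sys.argv[5]) if len(sys.argv)>5 else max(1,int(np.ceil(max(np.linalg.norm(d)/.039,np.degrees(np.linalg.norm(rv))/6.9))))
    print("t",round(o["time"],2),"p",p.round(4),"rpy",np.degrees(o["ee_rot"]).round(2),"w",round(o["width"],4),"F",o["wrist_force"].round(1),"T",o["wrist_torque"].round(2),"q6",o["joint_positions"][5].round(2))
    print("n",n,"d",d.round(4))
    rows=[]; Rc=Rm
    for i in range(n):
        x=Rc.inv().apply(d/n); r=np.degrees(rv/n)
        rows.append({k:round(float(v),q) for k,v,q in zip(["x","y","z","rx","ry","rz"],[*x,*r],[4]*3+[2]*3)})
        Rc=Rc*R.from_rotvec(rv/n)
    for r in rows: print(json.dumps(r))
main()
E
python3 p.py 0.32 -0.32 0.30 -66
```

```text
t 0.1 p [ 0.2195 -0.5038  0.2044] rpy [-1.7999e+02  1.1000e-01 -6.6460e+01] w 0.094 F [ 0.4 -0.2  0.4] T [-0.01 -0.02 -0.04] q6 -0.1
n 6 d [0.1005 0.1838 0.0956]
{"x": -0.0214, "y": -0.0276, "z": -0.0159, "rx": -0.0, "ry": 0.02, "rz": -0.08}
{"x": -0.0214, "y": -0.0276, "z": -0.0159, "rx": -0.0, "ry": 0.02, "rz": -0.08}
{"x": -0.0213, "y": -0.0277, "z": -0.0159, "rx": -0.0, "ry": 0.02, "rz": -0.08}
{"x": -0.0213, "y": -0.0277, "z": -0.0159, "rx": -0.0, "ry": 0.02, "rz": -0.08}
{"x": -0.0212, "y": -0.0277, "z": -0.0159, "rx": -0.0, "ry": 0.02, "rz": -0.08}
{"x": -0.0212, "y": -0.0277, "z": -0.0159, "rx": -0.0, "ry": 0.02, "rz": -0.08}
```

Candidates (top view): for the liner, white cup (401,208), turquoise cups (376,175), (428,180), (403,250), green cup (366,236), blue beaker (467,213). The white one matches, and the close crop confirms it (rim fit 56.6 mm). For the insert, amber cup (378,281), amber bottle (212,142) and reagent bottles near (518,266). The open amber cup is the one (42 mm). The head is at (163,205) with its dark block, and the vessel with the blue ring is at (291,208).

Request:
jog_arm([
  {"x": -0.0214,"y": -0.0276,"z": -0.016},
  {"x": -0.0214,"y": -0.0276,"z": -0.016},
  {"x": -0.0214,"y": -0.0276,"z": -0.016},
  {"x": -0.0214,"y": -0.0276,"z": -0.016},
  {"x": -0.0214,"y": -0.0276,"z": -0.016},
  {"x": -0.0214,"y": -0.0276,"z": -0.016},
])

```text
invalid input
```

```bash
python3 p.py 0.6047 -0.3082 0.26 -110.8
```

```text
t 0.1 p [ 0.2195 -0.5038  0.2044] rpy [-1.7999e+02  1.1000e-01 -6.6460e+01] w 0.094 F [ 0.4 -0.2  0.4] T [-0.01 -0.02 -0.04] q6 -0.1
n 12 d [0.3852 0.1956 0.0556]
{"x": -0.0021, "y": -0.0359, "z": -0.0046, "rx": 0.0, "ry": 0.01, "rz": 3.7}
{"x": -0.0044, "y": -0.0357, "z": -0.0046, "rx": 0.0, "ry": 0.01, "rz": 3.7}
{"x": -0.0067, "y": -0.0354, "z": -0.0046, "rx": 0.0, "ry": 0.01, "rz": 3.7}
{"x": -0.009, "y": -0.0349, "z": -0.0046, "rx": 0.0, "ry": 0.01, "rz": 3.7}
{"x": -0.0112, "y": -0.0342, "z": -0.0046, "rx": 0.0, "ry": 0.01, "rz": 3.7}
{"x": -0.0134, "y": -0.0334, "z": -0.0046, "rx": 0.0, "ry": 0.01, "rz": 3.7}
{"x": -0.0155, "y": -0.0325, "z": -0.0046, "rx": 0.0, "ry": 0.01, "rz": 3.7}
{"x": -0.0176, "y": -0.0314, "z": -0.0046, "rx": 0.0, "ry": 0.01, "rz": 3.7}
{"x": -0.0196, "y": -0.0302, "z": -0.0046, "rx": 0.0, "ry": 0.01, "rz": 3.7}
{"x": -0.0215, "y": -0.0289, "z": -0.0046, "rx": 0.0, "ry": 0.01, "rz": 3.7}
{"x": -0.0233, "y": -0.0274, "z": -0.0046, "rx": 0.0, "ry": 0.01, "rz": 3.7}
{"x": -0.025, "y": -0.0259, "z": -0.0046, "rx": 0.0, "ry": 0.01, "rz": 3.7}
```

Request:
jog_arm([
  {"x": -0.0214,"y": -0.0276,"z": -0.016,"rx": 0,"ry": 0,"rz": 0},
  {"x": -0.0214,"y": -0.0276,"z": -0.016,"rx": 0,"ry": 0,"rz": 0},
  {"x": -0.0214,"y": -0.0276,"z": -0.016,"rx": 0,"ry": 0,"rz": 0},
  {"x": -0.0214,"y": -0.0276,"z": -0.016,"rx": 0,"ry": 0,"rz": 0},
  {"x": -0.0214,"y": -0.0276,"z": -0.016,"rx": 0,"ry": 0,"rz": 0},
  {"x": -0.0214,"y": -0.0276,"z": -0.016,"rx": 0,"ry": 0,"rz": 0},
])

```text
time: 0.6
tool_pos: [0.3189, -0.3161, 0.2934]
ee_rot: [3.139, 0.024, -1.173]
wrist_force: [0.2, 0.1, 1.6]
width: 0.0939
```

```bash
python3 p.py 0.6047 -0.3082 0.26 -110.8
```

```text
t 0.6 p [ 0.3189 -0.3161  0.2934] rpy [179.86   1.35 -67.23] w 0.0939 F [0.2 0.1 1.6] T [-0.07 -0.07  0.  ] q6 0.26
n 8 d [ 0.2858  0.0079 -0.0334]
{"x": 0.013, "y": -0.0333, "z": 0.0038, "rx": 0.08, "ry": 0.15, "rz": 5.45}
{"x": 0.0098, "y": -0.0344, "z": 0.0039, "rx": 0.08, "ry": 0.15, "rz": 5.45}
{"x": 0.0065, "y": -0.0352, "z": 0.0039, "rx": 0.08, "ry": 0.15, "rz": 5.45}
{"x": 0.0031, "y": -0.0356, "z": 0.004, "rx": 0.08, "ry": 0.15, "rz": 5.45}
{"x": -0.0003, "y": -0.0358, "z": 0.0041, "rx": 0.08, "ry": 0.15, "rz": 5.45}
{"x": -0.0037, "y": -0.0356, "z": 0.0041, "rx": 0.08, "ry": 0.15, "rz": 5.45}
{"x": -0.0071, "y": -0.035, "z": 0.0041, "rx": 0.08, "ry": 0.15, "rz": 5.45}
{"x": -0.0104, "y": -0.0342, "z": 0.0042, "rx": 0.08, "ry": 0.15, "rz": 5.45}
```

Request:
jog_arm([
  {"x": 0.013,"y": -0.0333,"z": 0.004,"rx": 0.1,"ry": 0.15,"rz": 5.5},
  {"x": 0.0098,"y": -0.0344,"z": 0.004,"rx": 0.1,"ry": 0.15,"rz": 5.5},
  {"x": 0.0065,"y": -0.0352,"z": 0.004,"rx": 0.1,"ry": 0.15,"rz": 5.5},
  {"x": 0.003,"y": -0.0356,"z": 0.004,"rx": 0.1,"ry": 0.15,"rz": 5.5},
  {"x": 0,"y": -0.0358,"z": 0.004,"rx": 0.1,"ry": 0.15,"rz": 5.5},
  {"x": -0.0037,"y": -0.0356,"z": 0.004,"rx": 0.1,"ry": 0.15,"rz": 5.5},
  {"x": -0.007,"y": -0.035,"z": 0.004,"rx": 0.1,"ry": 0.15,"rz": 5.5},
  {"x": -0.0104,"y": -0.0342,"z": 0.004,"rx": 0.1,"ry": 0.15,"rz": 5.5},
  {"x": 0,"y": 0,"z": 0,"rx": 0,"ry": 0,"rz": 0},
])

```text
time: 1.35
tool_pos: [0.6206, -0.3034, 0.2623]
ee_rot: [-3.134, -0.003, -1.973]
wrist_force: [-0.9, -0.1, -2.3]
width: 0.0939
```

```bash
cat > snap.py <<'E'
from h import *
from bench import cams
import sys
for a in sys.argv[1:]:
    n,f=a.split(":"); s=cams.snapshot(n); pickle.dump(s,open(f"pics/{f}.pkl","wb")); cv2.imwrite(f"pics/{f}.png",bgr(s)); print(f,np.round(s["origin"],4),np.round(s["attitude"],3))
E
python3 snap.py wrist:w1; python3 p.py 0.6047 -0.3082 0.26 -110.8 1
```

```text
w1 [ 0.6918 -0.3327  0.4413] [ 2.877 -0.003 -1.973]
t 1.4 p [ 0.6181 -0.3037  0.2636] rpy [-179.6    -0.25 -112.92] w 0.094 F [ 0.  -0.1 -0.7] T [0.06 0.05 0.01] q6 1.43
n 1 d [-0.0134 -0.0045 -0.0036]
{"x": 0.0094, "y": 0.0106, "z": 0.0035, "rx": -0.4, "ry": -0.26, "rz": -2.12}
```

View pics/w1.png

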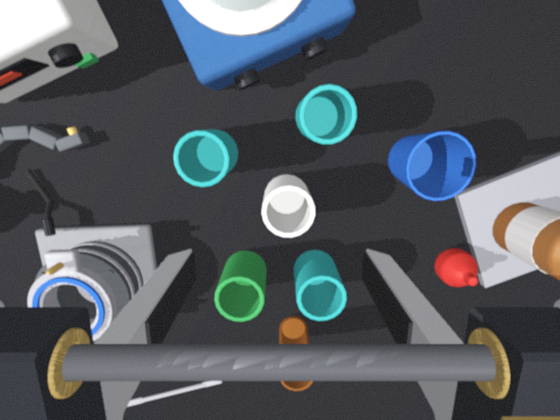

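Run:
```python
from h import *
s=load("w1"); crop(s,"w1c",250,165,80,80,7)
crop(s,"w1i",260,300,80,60,7)
```

```text
(no output)
```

View pics/w1c.png

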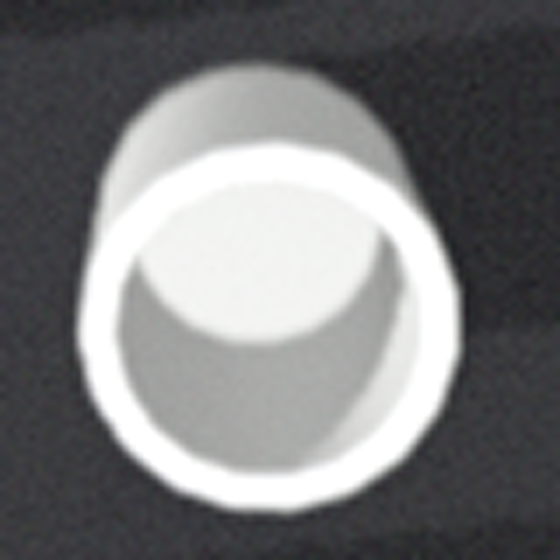

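```bash
python3 - <<'E'
from m import *
s=load("w1")
P=plane(s,[o(250,165,7,*p) for p in [(78,327),(461,315),(272,143),(270,511),(121,205),(410,185),(140,458),(400,450)]],.089); print(circ(P))
E
python3 p.py 0.6047 -0.3082 0.15 -110.8
```

```text
(array([ 0.60460814, -0.30779007]), np.float64(0.028855757338040234), np.float64(0.0006105630776476396))
t 1.4 p [ 0.6181 -0.3037  0.2636] rpy [-179.6    -0.25 -112.92] w 0.094 F [ 0.  -0.1 -0.7] T [0.06 0.05 0.01] q6 1.43
n 3 d [-0.0134 -0.0045 -0.1136]
{"x": 0.003, "y": 0.0038, "z": 0.0378, "rx": -0.13, "ry": -0.09, "rz": -0.71}
{"x": 0.003, "y": 0.0037, "z": 0.0378, "rx": -0.13, "ry": -0.09, "rz": -0.71}
{"x": 0.003, "y": 0.0037, "z": 0.0379, "rx": -0.13, "ry": -0.09, "rz": -0.71}
```

Request:
jog_arm([
  {"x": 0.003,"y": 0.0038,"z": 0.036,"rx": -0.13,"ry": -0.1,"rz": -0.7},
  {"x": 0.003,"y": 0.0038,"z": 0.036,"rx": -0.13,"ry": -0.1,"rz": -0.7},
  {"x": 0.003,"y": 0.0038,"z": 0.03,"rx": -0.13,"ry": -0.1,"rz": -0.7},
  {"x": 0,"y": 0,"z": 0.01,"rx": 0,"ry": 0,"rz": 0},
  {"x": 0,"y": 0,"z": 0,"rx": 0,"ry": 0,"rz": 0},
])

```text
time: 1.82
tool_pos: [0.6023, -0.3092, 0.1522]
ee_rot: [-3.138, -0.001, -1.928]
wrist_force: [-0.3, 0.4, -1.0]
width: 0.0942
```

```bash
python3 p.py 0.6047 -0.308 0.077 -110.8
```

```text
t 1.82 p [ 0.6023 -0.3092  0.1522] rpy [-1.7978e+02 -8.0000e-02 -1.1047e+02] w 0.0942 F [-0.3  0.4 -1. ] T [ 0.11  0.03 -0.  ] q6 1.37
n 2 d [ 0.0024  0.0012 -0.0752]
{"x": -0.001, "y": -0.0008, "z": 0.0376, "rx": -0.11, "ry": -0.04, "rz": 0.17}
{"x": -0.001, "y": -0.0008, "z": 0.0376, "rx": -0.11, "ry": -0.04, "rz": 0.17}
```

Request:
jog_arm([
  {"x": -0.001,"y": -0.001,"z": 0.03,"rx": -0.1,"ry": 0,"rz": 0.2},
  {"x": -0.001,"y": -0.001,"z": 0.025,"rx": -0.1,"ry": 0,"rz": 0.2},
  {"x": 0,"y": 0,"z": 0.012,"rx": 0,"ry": 0,"rz": 0},
  {"x": 0,"y": 0,"z": 0.006,"rx": 0,"ry": 0,"rz": 0},
  {"x": 0,"y": 0,"z": 0,"rx": 0,"ry": 0,"rz": 0},
])

```text
time: 2.23
tool_pos: [0.607, -0.3119, 0.0895]
ee_rot: [-3.125, -0.005, -1.937]
wrist_force: [0.3, -0.5, -0.5]
width: 0.0942
```

```bash
python3 p.py 0.6047 -0.308 0.076 -110.8
```

```text
t 2.23 p [ 0.607  -0.3119  0.0895] rpy [-179.07   -0.29 -110.98] w 0.0942 F [ 0.3 -0.5 -0.5] T [ 0.07 -0.    0.03] q6 1.38
n 1 d [-0.0023  0.0039 -0.0135]
{"x": -0.0029, "y": 0.0037, "z": 0.0134, "rx": -0.93, "ry": -0.29, "rz": -0.17}
```

Request:
jog_arm([
  {"x": -0.003,"y": 0.0035,"z": 0.009,"rx": -0.9,"ry": -0.3,"rz": -0.2},
  {"x": 0,"y": 0,"z": 0.003,"rx": 0,"ry": 0,"rz": 0},
  {"x": 0,"y": 0,"z": 0,"rx": 0,"ry": 0,"rz": 0},
])

```text
time: 2.48
tool_pos: [0.6071, -0.3092, 0.0827]
ee_rot: [-3.134, -0.001, -1.933]
wrist_force: [-0.4, 0.9, 0.1]
width: 0.0937
```

```bash
python3 p.py 0.6047 -0.308 0.076 -110.8
```

```text
t 2.48 p [ 0.6071 -0.3092  0.0827] rpy [-1.7954e+02 -6.0000e-02 -1.1075e+02] w 0.0937 F [-0.4  0.9  0.1] T [0.05 0.04 0.03] q6 1.38
n 1 d [-0.0024  0.0012 -0.0067]
{"x": -0.0003, "y": 0.0027, "z": 0.0067, "rx": -0.46, "ry": -0.06, "rz": 0.05}
```

Request:
jog_arm([
  {"x": 0,"y": 0.0025,"z": 0.007,"rx": -0.5,"ry": 0,"rz": 0},
  {"x": 0,"y": 0,"z": 0,"rx": 0,"ry": 0,"rz": 0},
  {"x": 0,"y": 0,"z": 0,"rx": 0,"ry": 0,"rz": 0},
])

```text
time: 2.73
tool_pos: [0.6059, -0.309, 0.0777]
ee_rot: [-3.139, -0.002, -1.933]
wrist_force: [-0.3, -0.6, 0.7]
width: 0.0939
```

```bash
python3 p.py 0.6047 -0.308 0.076 -110.8; python3 p.py 0.6047 -0.308 0.076 -110.8|head -1; python3 snap.py wrist:w2
```

```text
t 2.73 p [ 0.6059 -0.309   0.0777] rpy [-1.7984e+02 -1.1000e-01 -1.1074e+02] w 0.0939 F [-0.3 -0.6  0.7] T [ 0.09 -0.03  0.02] q6 1.38
n 1 d [-0.0012  0.001  -0.0017]
{"x": -0.0005, "y": 0.0015, "z": 0.0017, "rx": -0.16, "ry": -0.11, "rz": 0.06}
t 2.73 p [ 0.6059 -0.309   0.0777] rpy [-1.7984e+02 -1.1000e-01 -1.1074e+02] w 0.0939 F [-0.3 -0.6  0.7] T [ 0.09 -0.03  0.02] q6 1.38
w2 [ 0.679  -0.336   0.2563] [ 2.871e+00 -1.000e-03 -1.933e+00]
```

View pics/w2.png

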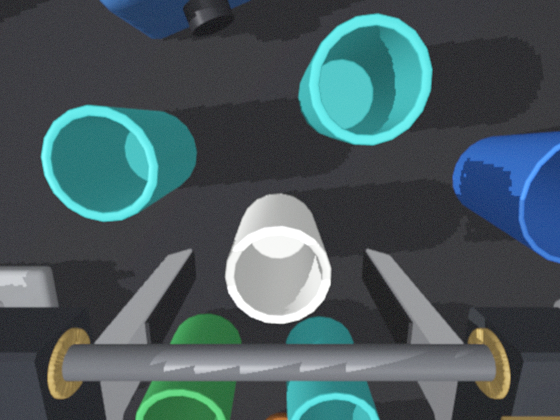

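Request:
jog_arm([
  {"x": 0,"y": 0.0015,"z": 0.002,"rx": 0,"ry": 0,"rz": 0},
  {"x": 0,"y": 0,"z": 0,"rx": 0,"ry": 0,"rz": 0},
  {"x": 0,"y": 0,"z": 0,"rx": 0,"ry": 0,"rz": 0},
  {"x": 0,"y": 0,"z": 0,"rx": 0,"ry": 0,"rz": 0},
  {"x": 0,"y": 0,"z": 0,"rx": 0,"ry": 0,"rz": 0},
  {"x": 0,"y": 0,"z": 0,"rx": 0,"ry": 0,"rz": 0},
  {"x": 0,"y": 0,"z": 0,"rx": 0,"ry": 0,"rz": 0},
  {"x": 0,"y": 0,"z": 0,"rx": 0,"ry": 0,"rz": 0},
], claw=0.4)

```text
time: 3.45
tool_pos: [0.6043, -0.3083, 0.0756]
ee_rot: [-3.139, -0.002, -1.933]
wrist_force: [0.7, -0.0, -0.6]
width: 0.056
```

```bash
python3 p.py 0.6047 -0.308 0.076 -110.8
```

```text
t 3.45 p [ 0.6043 -0.3083  0.0756] rpy [-1.7985e+02 -1.0000e-01 -1.1073e+02] w 0.056 F [ 0.7 -0.  -0.6] T [ 0.02  0.03 -0.01] q6 1.38
n 1 d [0.0004 0.0003 0.0004]
{"x": -0.0004, "y": -0.0003, "z": -0.0004, "rx": -0.15, "ry": -0.1, "rz": 0.07}
```

Request:
jog_arm([
  {"x": 0,"y": 0,"z": -0.008,"rx": 0,"ry": 0,"rz": 0},
  {"x": 0,"y": 0,"z": -0.02,"rx": 0,"ry": 0,"rz": 0},
  {"x": 0,"y": 0,"z": -0.03,"rx": 0,"ry": 0,"rz": 0},
  {"x": 0,"y": 0,"z": -0.03,"rx": 0,"ry": 0,"rz": 0},
  {"x": 0,"y": 0,"z": -0.03,"rx": 0,"ry": 0,"rz": 0},
  {"x": 0,"y": 0,"z": -0.02,"rx": 0,"ry": 0,"rz": 0},
], claw=0.4)

```text
time: 3.95
tool_pos: [0.5994, -0.3052, 0.208]
ee_rot: [3.12, 0.003, -1.933]
wrist_force: [0.0, -0.5, -1.2]
width: 0.056
```

```bash
python3 p.py 0.595 -0.031 0.23 -110.8 11
```

```text
t 3.95 p [ 0.5994 -0.3052  0.208 ] rpy [ 1.7878e+02  1.6000e-01 -1.1074e+02] w 0.056 F [ 0.  -0.5 -1.2] T [ 0.02 -0.08  0.01] q6 1.38
n 11 d [-0.0044  0.2742  0.022 ]
{"x": -0.0232, "y": 0.0092, "z": -0.0017, "rx": 0.11, "ry": 0.01, "rz": 0.01}
{"x": -0.0232, "y": 0.0092, "z": -0.0018, "rx": 0.11, "ry": 0.01, "rz": 0.01}
{"x": -0.0232, "y": 0.0092, "z": -0.0018, "rx": 0.11, "ry": 0.01, "rz": 0.01}
{"x": -0.0232, "y": 0.0092, "z": -0.0018, "rx": 0.11, "ry": 0.01, "rz": 0.01}
{"x": -0.0232, "y": 0.0092, "z": -0.0018, "rx": 0.11, "ry": 0.01, "rz": 0.01}
{"x": -0.0232, "y": 0.0092, "z": -0.0019, "rx": 0.11, "ry": 0.01, "rz": 0.01}
{"x": -0.0232, "y": 0.0092, "z": -0.0019, "rx": 0.11, "ry": 0.01, "rz": 0.01}
{"x": -0.0232, "y": 0.0092, "z": -0.0019, "rx": 0.11, "ry": 0.01, "rz": 0.01}
{"x": -0.0232, "y": 0.0092, "z": -0.0019, "rx": 0.11, "ry": 0.01, "rz": 0.01}
{"x": -0.0232, "y": 0.0092, "z": -0.002, "rx": 0.11, "ry": 0.01, "rz": 0.01}
{"x": -0.0232, "y": 0.0092, "z": -0.002, "rx": 0.11, "ry": 0.01, "rz": 0.01}
```

Request:
jog_arm([
  {"x": -0.02,"y": 0.008,"z": -0.004,"rx": 0.2,"ry": 0,"rz": 0},
  {"x": -0.026,"y": 0.01,"z": -0.004,"rx": 0.2,"ry": 0,"rz": 0},
  {"x": -0.028,"y": 0.011,"z": -0.002,"rx": 0.2,"ry": 0,"rz": 0},
  {"x": -0.028,"y": 0.011,"z": -0.002,"rx": 0.1,"ry": 0,"rz": 0},
  {"x": -0.028,"y": 0.011,"z": -0.002,"rx": 0.1,"ry": 0,"rz": 0},
  {"x": -0.028,"y": 0.011,"z": -0.002,"rx": 0.1,"ry": 0,"rz": 0},
  {"x": -0.028,"y": 0.011,"z": -0.001,"rx": 0.1,"ry": 0,"rz": 0},
  {"x": -0.028,"y": 0.011,"z": -0.001,"rx": 0.1,"ry": 0,"rz": 0},
  {"x": -0.02,"y": 0.009,"z": 0,"rx": 0,"ry": 0,"rz": 0},
  {"x": -0.012,"y": 0.005,"z": 0,"rx": 0,"ry": 0,"rz": 0},
  {"x": 0,"y": 0,"z": 0,"rx": 0,"ry": 0,"rz": 0},
  {"x": 0,"y": 0,"z": 0,"rx": 0,"ry": 0,"rz": 0},
], claw=0.4)

```text
time: 4.95
tool_pos: [0.596, -0.032, 0.2392]
ee_rot: [-3.127, 0.001, -1.937]
wrist_force: [-0.0, -1.0, -1.9]
width: 0.0561
```

```bash
python3 p.py 0.596 -0.031 0.185 -110.8 2; python3 snap.py wrist:w3 scene:s3
```

```text
t 4.95 p [ 0.596  -0.032   0.2392] rpy [-1.7919e+02  4.0000e-02 -1.1097e+02] w 0.0561 F [-0.  -1.  -1.9] T [ 0.07  0.03 -0.03] q6 1.79
n 2 d [-0.      0.001  -0.0542]
{"x": -0.0005, "y": 0.0006, "z": 0.0271, "rx": -0.4, "ry": 0.02, "rz": -0.09}
{"x": -0.0005, "y": 0.0004, "z": 0.0271, "rx": -0.4, "ry": 0.02, "rz": -0.09}
w3 [ 0.6669 -0.0591  0.4186] [ 2.883e+00  1.000e-03 -1.938e+00]
s3 [1.1744 0.3234 1.2157] [-2.601 -0.006  2.078]
```

View pics/w3.png

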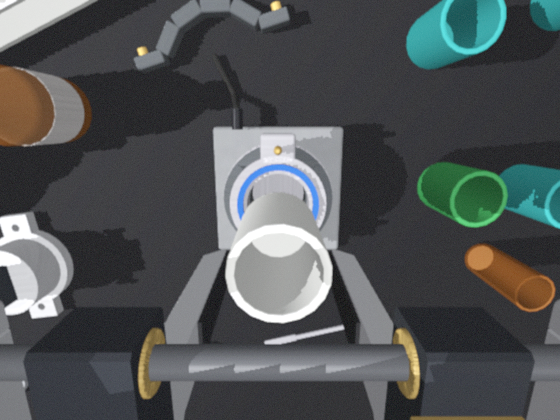

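Run:
```python
from m import *
from scipy.optimize import least_squares
s=load("w3")
hsv=cv2.cvtColor(s["img"],cv2.COLOR_RGB2HSV)
sub=np.zeros(hsv.shape[:2],bool); sub[155:245,225:335]=1
m=(hsv[...,1]>130)&(hsv[...,0]>95)&(hsv[...,0]<125)&(hsv[...,2]>120)&sub
v,u=np.nonzero(m); P=plane(s,np.c_[u,v],.089); print("seal",circ(P),len(P))
f=lambda c: np.linalg.norm(P-c,axis=1)-.0375
print(least_squares(f,[.596,-.031]).x)
print("dowel a",bp(s,278,149.5,.107))
# liner rim circle at its current height
z=.2392+.0134
pts=[(227,268),(331,268),(278,322),(242,232),(315,232)]
print("liner rim",circ(plane(s,pts,z)))
crop(s,"w3c",220,130,120,90,6)
```

```text
seal (array([ 0.59676324, -0.03090842]), np.float64(0.03720378277226063), np.float64(0.0013898213535011156)) 702
[ 0.59634377 -0.03074695]
dowel a [ 0.64758851 -0.05081351  0.107     ]
liner rim (array([ 0.59751082, -0.03238793]), np.float64(0.02820402356071797), np.float64(0.0008649602719716798))
```

View pics/w3c.png

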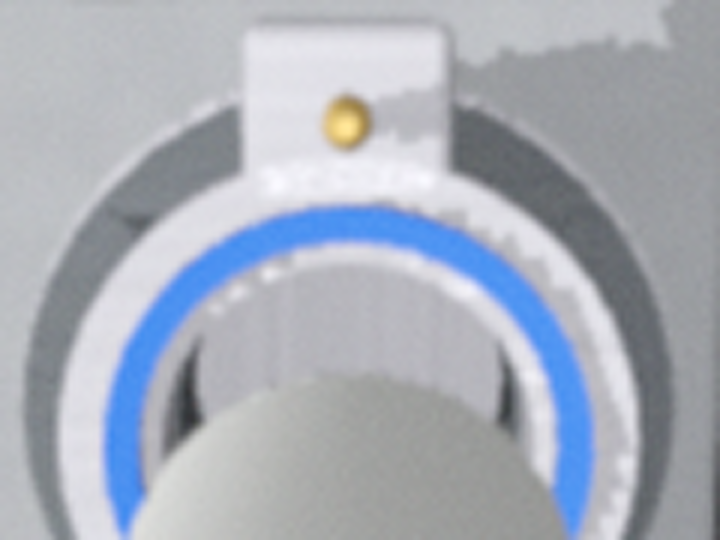

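Request:
jog_arm([
  {"x": -0.0005,"y": 0.0005,"z": 0.02,"rx": -0.4,"ry": 0,"rz": -0.1},
  {"x": -0.0005,"y": 0.0005,"z": 0.025,"rx": -0.4,"ry": 0,"rz": 0},
  {"x": 0,"y": 0,"z": 0.012,"rx": 0,"ry": 0,"rz": 0},
  {"x": 0,"y": 0,"z": 0,"rx": 0,"ry": 0,"rz": 0},
  {"x": 0,"y": 0,"z": 0,"rx": 0,"ry": 0,"rz": 0},
], claw=0.4)

```text
time: 5.47
tool_pos: [0.5971, -0.0387, 0.1818]
ee_rot: [-3.138, -0.001, -1.945]
wrist_force: [-0.4, 0.9, -1.9]
width: 0.0557
```

```bash
python3 p.py 0.5963 -0.0308 0.165 -110.8 1
```

```text
t 5.47 p [ 0.5971 -0.0387  0.1818] rpy [-1.7980e+02 -4.0000e-02 -1.1145e+02] w 0.0557 F [-0.4  0.9 -1.9] T [ 0.   -0.01  0.  ] q6 1.79
n 1 d [-0.0008  0.0079 -0.0168]
{"x": -0.0071, "y": 0.0037, "z": 0.0167, "rx": -0.2, "ry": -0.04, "rz": -0.65}
```

Request:
jog_arm([
  {"x": -0.007,"y": 0.0035,"z": 0.004,"rx": -0.2,"ry": 0,"rz": -0.6},
  {"x": 0,"y": 0,"z": 0,"rx": 0,"ry": 0,"rz": 0},
  {"x": 0,"y": 0,"z": 0,"rx": 0,"ry": 0,"rz": 0},
], claw=0.4)

```text
time: 5.72
tool_pos: [0.5973, -0.032, 0.1795]
ee_rot: [-3.139, -0.0, -1.936]
wrist_force: [0.3, 0.6, -1.8]
width: 0.0558
```

```bash
python3 p.py 0.5963 -0.0308 0.165 -110.8 1
```

```text
t 5.72 p [ 0.5973 -0.032   0.1795] rpy [-1.7986e+02 -2.0000e-02 -1.1093e+02] w 0.0558 F [ 0.3  0.6 -1.8] T [ 0.06 -0.03  0.  ] q6 1.79
n 1 d [-0.001   0.0012 -0.0145]
{"x": -0.0007, "y": 0.0014, "z": 0.0145, "rx": -0.14, "ry": -0.02, "rz": -0.13}
```

Request:
jog_arm([
  {"x": -0.0007,"y": 0.0014,"z": 0.006,"rx": -0.15,"ry": 0,"rz": -0.1},
  {"x": 0,"y": 0,"z": 0.006,"rx": 0,"ry": 0,"rz": 0},
  {"x": 0,"y": 0,"z": 0,"rx": 0,"ry": 0,"rz": 0},
], claw=0.4)

```text
time: 5.97
tool_pos: [0.5975, -0.0305, 0.1693]
ee_rot: [-3.137, 0.001, -1.933]
wrist_force: [-0.6, -0.1, -1.9]
width: 0.0563
```

```bash
python3 p.py 0.5963 -0.0308 0.15 -110.8 1
```

```text
t 5.97 p [ 0.5975 -0.0305  0.1693] rpy [-1.7974e+02  4.0000e-02 -1.1078e+02] w 0.0563 F [-0.6 -0.1 -1.9] T [ 0.05  0.   -0.05] q6 1.79
n 1 d [-0.0012 -0.0003 -0.0193]
{"x": 0.0007, "y": 0.0011, "z": 0.0193, "rx": -0.26, "ry": 0.04, "rz": 0.02}
```

Request:
jog_arm([
  {"x": 0.0007,"y": 0.0013,"z": 0.006,"rx": -0.2,"ry": 0,"rz": 0},
  {"x": 0,"y": 0.0003,"z": 0.006,"rx": 0,"ry": 0,"rz": 0},
  {"x": 0,"y": 0.0003,"z": 0.006,"rx": 0,"ry": 0,"rz": 0},
  {"x": 0,"y": 0,"z": 0,"rx": 0,"ry": 0,"rz": 0},
], claw=0.4)

```text
time: 6.3
tool_pos: [0.5952, -0.0302, 0.1495]
ee_rot: [-3.141, 0.001, -1.933]
wrist_force: [-1.2, 0.5, -1.8]
width: 0.0559
```

```bash
python3 p.py 0.5963 -0.0308 0.13 -110.8 1;python3 snap.py wrist:w4
```

```text
t 6.3 p [ 0.5952 -0.0302  0.1495] rpy [-1.7995e+02  4.0000e-02 -1.1075e+02] w 0.0559 F [-1.2  0.5 -1.8] T [0.09 0.01 0.  ] q6 1.79
n 1 d [ 0.0011 -0.0006 -0.0195]
{"x": 0.0001, "y": -0.0012, "z": 0.0195, "rx": -0.05, "ry": 0.04, "rz": 0.05}
w4 [ 0.6685 -0.0578  0.3279] [ 2.869e+00  1.000e-03 -1.934e+00]
```

View pics/w4.png

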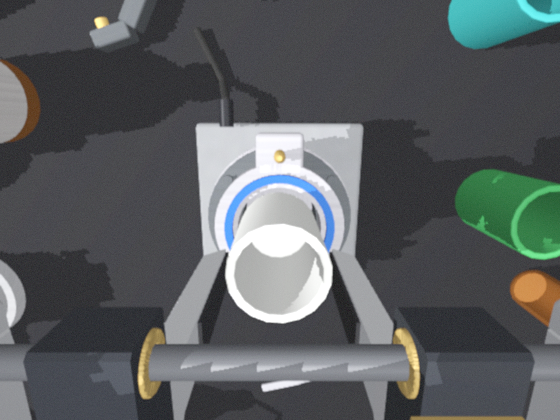

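Request:
jog_arm([
  {"x": 0,"y": -0.001,"z": 0.008,"rx": 0,"ry": 0,"rz": 0},
  {"x": 0,"y": 0,"z": 0.008,"rx": 0,"ry": 0,"rz": 0},
  {"x": 0,"y": 0,"z": 0.008,"rx": 0,"ry": 0,"rz": 0},
  {"x": 0,"y": 0,"z": 0.008,"rx": 0,"ry": 0,"rz": 0},
  {"x": 0,"y": 0,"z": 0.004,"rx": 0,"ry": 0,"rz": 0},
  {"x": 0,"y": 0,"z": 0,"rx": 0,"ry": 0,"rz": 0},
], claw=0.4)

```text
time: 6.85
tool_pos: [0.5964, -0.0308, 0.1099]
ee_rot: [-3.14, 0.001, -1.933]
wrist_force: [-1.0, -0.3, -1.2]
width: 0.0559
```

```bash
python3 p.py 0.5963 -0.0308 0.0956 -110.8 1
```

```text
t 6.85 p [ 0.5964 -0.0308  0.1099] rpy [-1.7993e+02  4.0000e-02 -1.1076e+02] w 0.0559 F [-1.  -0.3 -1.2] T [ 0.07  0.04 -0.  ] q6 1.79
n 1 d [-0.0001 -0.     -0.0143]
{"x": 0.0001, "y": 0.0001, "z": 0.0143, "rx": -0.07, "ry": 0.04, "rz": 0.04}
```

Request:
jog_arm([
  {"x": 0,"y": 0,"z": 0.004,"rx": 0,"ry": 0,"rz": 0},
  {"x": 0,"y": 0,"z": 0.004,"rx": 0,"ry": 0,"rz": 0},
  {"x": 0,"y": 0,"z": 0.003,"rx": 0,"ry": 0,"rz": 0},
  {"x": 0,"y": 0,"z": 0.002,"rx": 0,"ry": 0,"rz": 0},
  {"x": 0,"y": 0,"z": 0.001,"rx": 0,"ry": 0,"rz": 0},
  {"x": 0,"y": 0,"z": 0,"rx": 0,"ry": 0,"rz": 0},
], claw=0.4)

```text
time: 7.35
tool_pos: [0.5973, -0.031, 0.096]
ee_rot: [-3.138, 0.001, -1.933]
wrist_force: [-0.2, -0.2, -2.3]
width: 0.0562
```

```bash
python3 p.py 0.5963 -0.0308 0.0956 -110.8 1
```

```text
t 7.35 p [ 0.5973 -0.031   0.096 ] rpy [-1.7979e+02  5.0000e-02 -1.1076e+02] w 0.0562 F [-0.2 -0.2 -2.3] T [0.09 0.01 0.04] q6 1.79
n 1 d [-0.001   0.0002 -0.0004]
{"x": 0.0002, "y": 0.001, "z": 0.0004, "rx": -0.21, "ry": 0.05, "rz": 0.04}
```

Request:
jog_arm([
  {"x": 0,"y": 0.001,"z": 0.001,"rx": -0.2,"ry": 0,"rz": 0},
  {"x": 0,"y": 0,"z": 0.001,"rx": 0,"ry": 0,"rz": 0},
  {"x": 0,"y": 0,"z": 0,"rx": 0,"ry": 0,"rz": 0},
], claw=0.4)

```text
time: 7.6
tool_pos: [0.5974, -0.0309, 0.0959]
ee_rot: [-3.138, 0.001, -1.933]
wrist_force: [-0.2, 0.1, -1.8]
width: 0.0558
```

Request:
jog_arm([
  {"x": 0,"y": 0.0015,"z": 0.002,"rx": -0.2,"ry": 0,"rz": 0},
  {"x": 0,"y": 0,"z": 0.002,"rx": 0,"ry": 0,"rz": 0},
], claw=0.4)

```text
time: 7.77
tool_pos: [0.5981, -0.0311, 0.0956]
ee_rot: [-3.135, 0.002, -1.933]
wrist_force: [-3.0, -0.4, 9.6]
width: 0.0556
```

```bash
python3 p.py 0.5963 -0.0308 0.0956 -110.8 1;python3 snap.py wrist:w5 scene:s5;python3 p.py 0.5963 -0.0308 0.0956 -110.8 1
```

```text
t 7.77 p [ 0.5981 -0.0311  0.0956] rpy [-1.7961e+02  1.0000e-01 -1.1076e+02] w 0.0556 F [-3.  -0.4  9.6] T [-0.13  0.74 -0.  ] q6 1.79
n 1 d [-0.0018  0.0003 -0.    ]
{"x": 0.0004, "y": 0.0018, "z": -0.0, "rx": -0.39, "ry": 0.1, "rz": 0.04}
w5 [ 0.6704 -0.0585  0.2745] [ 2.875e+00  2.000e-03 -1.934e+00]
s5 [1.1744 0.3234 1.2157] [-2.601 -0.006  2.078]
t 7.87 p [ 0.5979 -0.031   0.0956] rpy [-1.7965e+02  1.0000e-01 -1.1076e+02] w 0.0558 F [-1.7  0.2  6.7] T [-0.09  0.43 -0.06] q6 1.79
n 1 d [-0.0016  0.0002 -0.    ]
{"x": 0.0004, "y": 0.0015, "z": -0.0, "rx": -0.35, "ry": 0.1, "rz": 0.04}
```

View pics/w5.png

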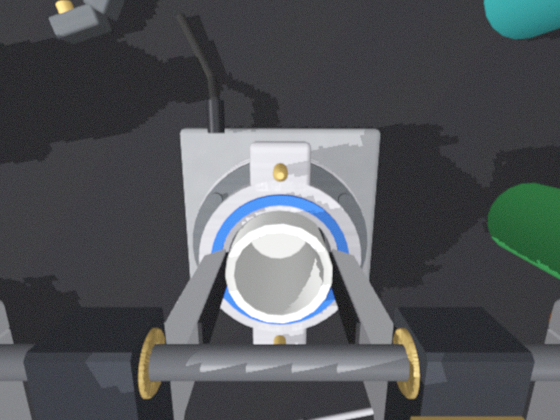

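Request:
jog_arm([
  {"x": 0,"y": 0,"z": -0.0005,"rx": 0,"ry": 0,"rz": 0},
  {"x": 0,"y": 0,"z": 0,"rx": 0,"ry": 0,"rz": 0},
  {"x": 0,"y": 0,"z": 0,"rx": 0,"ry": 0,"rz": 0},
  {"x": 0,"y": 0,"z": 0,"rx": 0,"ry": 0,"rz": 0},
  {"x": 0,"y": 0,"z": -0.01,"rx": 0,"ry": 0,"rz": 0},
  {"x": 0,"y": 0,"z": -0.03,"rx": 0,"ry": 0,"rz": 0},
  {"x": 0,"y": 0,"z": -0.038,"rx": 0,"ry": 0,"rz": 0},
  {"x": 0,"y": 0,"z": -0.038,"rx": 0,"ry": 0,"rz": 0},
  {"x": 0,"y": 0,"z": -0.01,"rx": 0,"ry": 0,"rz": 0},
], claw=0.9)

```text
time: 8.62
tool_pos: [0.5935, -0.0301, 0.221]
ee_rot: [3.133, -0.0, -1.933]
wrist_force: [0.5, -1.3, 2.0]
width: 0.0848
```

```bash
python3 snap.py wrist:w6; python3 p.py 0.4208 -0.2414 0.21 -110.8
```

```text
w6 [ 0.6684 -0.0581  0.3987] [ 2.86   0.    -1.934]
t 8.67 p [ 0.5938 -0.0301  0.2211] rpy [ 1.7957e+02 -1.0000e-02 -1.1076e+02] w 0.0845 F [-0.1  0.3  1.3] T [ 0.01 -0.01  0.01] q6 1.79
n 8 d [-0.173  -0.2113 -0.0111]
{"x": 0.0324, "y": 0.0109, "z": 0.0015, "rx": 0.05, "ry": -0.0, "rz": 0.01}
{"x": 0.0324, "y": 0.0108, "z": 0.0015, "rx": 0.05, "ry": -0.0, "rz": 0.01}
{"x": 0.0324, "y": 0.0108, "z": 0.0015, "rx": 0.05, "ry": -0.0, "rz": 0.01}
{"x": 0.0324, "y": 0.0108, "z": 0.0014, "rx": 0.05, "ry": -0.0, "rz": 0.01}
{"x": 0.0324, "y": 0.0108, "z": 0.0014, "rx": 0.05, "ry": -0.0, "rz": 0.01}
{"x": 0.0324, "y": 0.0108, "z": 0.0014, "rx": 0.05, "ry": -0.0, "rz": 0.01}
{"x": 0.0324, "y": 0.0108, "z": 0.0014, "rx": 0.05, "ry": -0.0, "rz": 0.01}
{"x": 0.0324, "y": 0.0108, "z": 0.0014, "rx": 0.05, "ry": -0.0, "rz": 0.01}
```

View pics/w6.png

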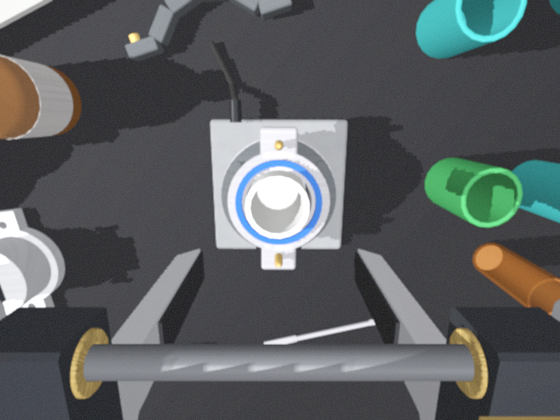

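Run:
```python
from m import *
s=load("w6"); crop(s,"w6c",220,115,120,165,5)
```

```text
(no output)
```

View pics/w6c.png

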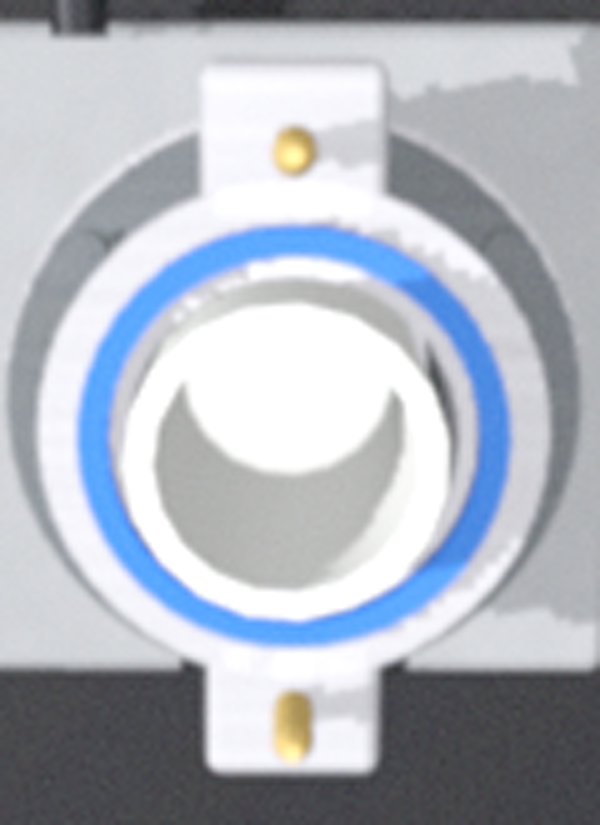

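Request:
jog_arm([
  {"x": 0.025,"y": 0.008,"z": 0.001,"rx": 0,"ry": 0,"rz": 0},
  {"x": 0.032,"y": 0.011,"z": 0.001,"rx": 0,"ry": 0,"rz": 0},
  {"x": 0.034,"y": 0.0115,"z": 0.001,"rx": 0,"ry": 0,"rz": 0},
  {"x": 0.034,"y": 0.0115,"z": 0.001,"rx": 0,"ry": 0,"rz": 0},
  {"x": 0.034,"y": 0.0115,"z": 0.001,"rx": 0,"ry": 0,"rz": 0},
  {"x": 0.034,"y": 0.0115,"z": 0.001,"rx": 0,"ry": 0,"rz": 0},
  {"x": 0.03,"y": 0.01,"z": 0.001,"rx": 0,"ry": 0,"rz": 0},
  {"x": 0.02,"y": 0.006,"z": 0,"rx": 0,"ry": 0,"rz": 0},
  {"x": 0.01,"y": 0.003,"z": 0,"rx": 0,"ry": 0,"rz": 0},
  {"x": 0,"y": 0,"z": 0,"rx": 0,"ry": 0,"rz": 0},
  {"x": 0,"y": 0,"z": 0,"rx": 0,"ry": 0,"rz": 0},
])

```text
time: 9.58
tool_pos: [0.4153, -0.2418, 0.2003]
ee_rot: [3.118, 0.004, -1.929]
wrist_force: [0.2, 0.2, -0.0]
width: 0.0846
```

```bash
python3 snap.py wrist:w7; python3 p.py 0.4208 -0.2414 0.15 -110.8
```

```text
w7 [ 0.4925 -0.2713  0.3768] [ 2.845  0.005 -1.93 ]
t 9.63 p [ 0.4154 -0.2415  0.2001] rpy [ 178.62    0.24 -110.51] w 0.0844 F [-0.4  0.1  1.4] T [0.05 0.03 0.  ] q6 1.29
n 2 d [ 0.0054  0.0001 -0.0501]
{"x": -0.0009, "y": -0.0031, "z": 0.025, "rx": 0.69, "ry": 0.12, "rz": 0.15}
{"x": -0.001, "y": -0.0028, "z": 0.025, "rx": 0.69, "ry": 0.12, "rz": 0.15}
```

View pics/w7.png

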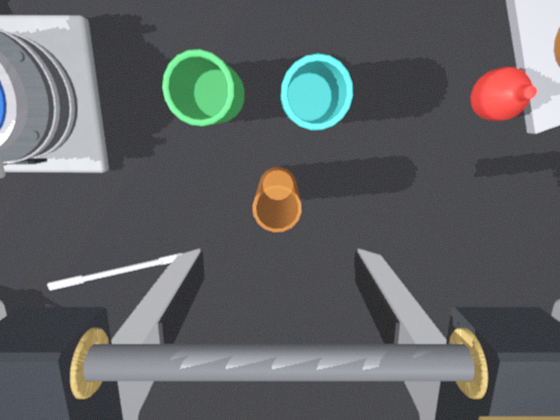

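Run:
```python
from m import *
s=load("w7")
P=plane(s,[(252.5,207),(301.5,207),(277,232),(260,225),(294,225)],.103); print("ins",circ(P))
crop(s,"w7c",240,160,80,80,7)
s=load("w6")
a=bp(s,*o(220,115,5,293,150),.107);b=bp(s,*o(220,115,5,291,740),.107)
print("dowels",a,b,(a+b)/2,np.linalg.norm(a-b),np.degrees(np.arctan2(*(a-b)[1::-1])))
print("liner",circ(plane(s,[o(220,115,5,*p) for p in [(120,450),(449,450),(285,618),(150,360),(425,360),(285,300),(160,560),(410,560)]],.109)))
hsv=cv2.cvtColor(s["img"],cv2.COLOR_RGB2HSV)
sub=np.zeros(hsv.shape[:2],bool); sub[155:250,225:335]=1
m=(hsv[...,1]>130)&(hsv[...,0]>95)&(hsv[...,0]<125)&(hsv[...,2]>120)&sub
v,u=np.nonzero(m); P=plane(s,np.c_[u,v],.089); print("seal",circ(P),len(P))
```

```text
ins (array([ 0.42119976, -0.24180987]), np.float64(0.020222878792112906), np.float64(0.00011414557179931638))
dowels [ 0.64761073 -0.05000918  0.107     ] [ 0.54836745 -0.01189136  0.107     ] [ 0.59798909 -0.03095027  0.107     ] 0.10631178903101737 -21.011018749587382
liner (array([ 0.59871845, -0.03004059]), np.float64(0.028795854116041145), np.float64(0.0004813092463503961))
seal (array([ 0.59650664, -0.03063917]), np.float64(0.037273391020265376), np.float64(0.0013642333033401348)) 1238
```

View pics/w7c.png

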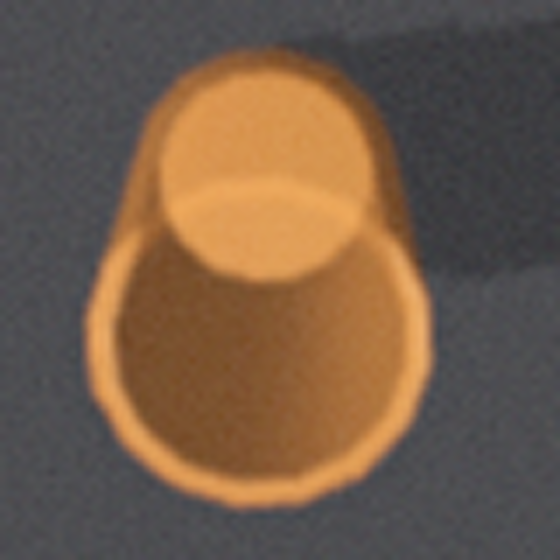

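Request:
jog_arm([
  {"x": -0.001,"y": -0.003,"z": 0.02,"rx": 0.7,"ry": 0.1,"rz": 0.1},
  {"x": -0.001,"y": -0.003,"z": 0.03,"rx": 0.7,"ry": 0.1,"rz": 0.1},
  {"x": 0,"y": 0,"z": 0.02,"rx": 0,"ry": 0,"rz": 0},
  {"x": 0,"y": 0,"z": 0.008,"rx": 0,"ry": 0,"rz": 0},
  {"x": 0,"y": 0,"z": 0,"rx": 0,"ry": 0,"rz": 0},
  {"x": 0,"y": 0,"z": 0,"rx": 0,"ry": 0,"rz": 0},
])

```text
time: 10.13
tool_pos: [0.4255, -0.2366, 0.119]
ee_rot: [-3.138, 0.003, -1.924]
wrist_force: [0.1, -1.1, -0.2]
width: 0.0842
```

```bash
python3 p.py 0.421 -0.2416 0.09 -110.8
```

```text
t 10.13 p [ 0.4255 -0.2366  0.119 ] rpy [-1.7982e+02  1.5000e-01 -1.1023e+02] w 0.0842 F [ 0.1 -1.1 -0.2] T [ 0.01  0.04 -0.03] q6 1.3
n 1 d [-0.0045 -0.005  -0.029 ]
{"x": 0.0064, "y": 0.0026, "z": 0.0289, "rx": -0.18, "ry": 0.15, "rz": 0.57}
```

Request:
jog_arm([
  {"x": 0.006,"y": 0.0025,"z": 0.01,"rx": -0.2,"ry": 0.1,"rz": 0.6},
  {"x": 0,"y": 0,"z": 0.01,"rx": 0,"ry": 0,"rz": 0},
  {"x": 0,"y": 0,"z": 0.006,"rx": 0,"ry": 0,"rz": 0},
  {"x": 0,"y": 0,"z": 0,"rx": 0,"ry": 0,"rz": 0},
  {"x": 0,"y": 0,"z": 0,"rx": 0,"ry": 0,"rz": 0},
])

```text
time: 10.55
tool_pos: [0.4235, -0.2427, 0.0942]
ee_rot: [-3.136, -0.001, -1.934]
wrist_force: [0.6, -0.1, 0.4]
width: 0.0846
```

```bash
python3 p.py 0.421 -0.2416 0.09 -110.8
```

```text
t 10.55 p [ 0.4235 -0.2427  0.0942] rpy [-1.7968e+02 -6.0000e-02 -1.1080e+02] w 0.0846 F [ 0.6 -0.1  0.4] T [ 0.06  0.06 -0.01] q6 1.3
n 1 d [-0.0025  0.0011 -0.0042]
{"x": -0.0001, "y": 0.0027, "z": 0.0041, "rx": -0.32, "ry": -0.06, "rz": -0.0}
```

Request:
jog_arm([
  {"x": 0,"y": 0.0028,"z": 0.005,"rx": -0.3,"ry": 0,"rz": 0},
  {"x": 0,"y": 0,"z": 0,"rx": 0,"ry": 0,"rz": 0},
  {"x": 0,"y": 0,"z": 0,"rx": 0,"ry": 0,"rz": 0},
])

```text
time: 10.8
tool_pos: [0.421, -0.2421, 0.0896]
ee_rot: [-3.14, -0.001, -1.934]
wrist_force: [0.7, -0.4, -0.6]
width: 0.0846
```

```bash
python3 p.py 0.421 -0.2416 0.09 -110.8; python3 snap.py wrist:w8
```

```text
t 10.8 p [ 0.421  -0.2421  0.0896] rpy [-1.7991e+02 -8.0000e-02 -1.1083e+02] w 0.0846 F [ 0.7 -0.4 -0.6] T [0.09 0.05 0.01] q6 1.3
n 1 d [-0.      0.0005  0.0004]
{"x": -0.0005, "y": 0.0002, "z": -0.0004, "rx": -0.09, "ry": -0.08, "rz": -0.03}
w8 [ 0.4943 -0.2694  0.268 ] [ 2.870e+00 -1.000e-03 -1.935e+00]
```

View pics/w8.png

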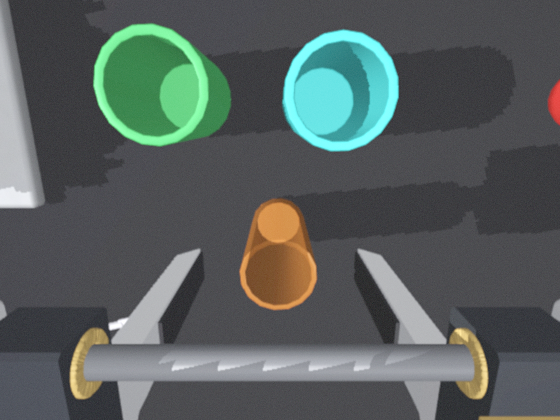

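The insert (rim centre at 279,270) is midway between the fingers (203 and 357). Closing.

Request:
jog_arm([
  {"x": 0,"y": 0,"z": 0,"rx": 0,"ry": 0,"rz": 0},
  {"x": 0,"y": 0,"z": 0,"rx": 0,"ry": 0,"rz": 0},
  {"x": 0,"y": 0,"z": 0,"rx": 0,"ry": 0,"rz": 0},
  {"x": 0,"y": 0,"z": 0,"rx": 0,"ry": 0,"rz": 0},
  {"x": 0,"y": 0,"z": 0,"rx": 0,"ry": 0,"rz": 0},
  {"x": 0,"y": 0,"z": 0,"rx": 0,"ry": 0,"rz": 0},
  {"x": 0,"y": 0,"z": 0,"rx": 0,"ry": 0,"rz": 0},
  {"x": 0,"y": 0,"z": 0,"rx": 0,"ry": 0,"rz": 0},
  {"x": 0,"y": 0,"z": 0,"rx": 0,"ry": 0,"rz": 0},
], claw=0.25)

```text
time: 11.6
tool_pos: [0.4215, -0.2424, 0.0905]
ee_rot: [-3.138, -0.002, -1.934]
wrist_force: [-0.7, 1.1, 0.7]
width: 0.0394
```

```bash
python3 p.py 0.421 -0.2416 0.09 -110.8
```

```text
t 11.6 p [ 0.4215 -0.2424  0.0905] rpy [-1.7982e+02 -1.0000e-01 -1.1083e+02] w 0.0394 F [-0.7  1.1  0.7] T [0.03 0.   0.01] q6 1.3
n 1 d [-0.0005  0.0008 -0.0005]
{"x": -0.0006, "y": 0.0007, "z": 0.0005, "rx": -0.18, "ry": -0.1, "rz": -0.03}
```

Request:
jog_arm([
  {"x": 0,"y": 0,"z": -0.01,"rx": 0,"ry": 0,"rz": 0},
  {"x": 0,"y": 0,"z": -0.02,"rx": 0,"ry": 0,"rz": 0},
  {"x": 0,"y": 0,"z": -0.03,"rx": 0,"ry": 0,"rz": 0},
  {"x": 0,"y": 0,"z": -0.035,"rx": 0,"ry": 0,"rz": 0},
  {"x": 0,"y": 0,"z": -0.03,"rx": 0,"ry": 0,"rz": 0},
  {"x": 0,"y": 0,"z": -0.025,"rx": 0,"ry": 0,"rz": 0},
  {"x": 0,"y": 0,"z": 0,"rx": 0,"ry": 0,"rz": 0},
], claw=0.25)

```text
time: 12.18
tool_pos: [0.4186, -0.2401, 0.2459]
ee_rot: [3.135, 0.001, -1.934]
wrist_force: [1.3, -1.4, -0.4]
width: 0.0396
```

```bash
python3 p.py 0.598 -0.0304 0.25 -110.8 9
```

```text
t 12.18 p [ 0.4186 -0.2401  0.2459] rpy [ 1.7963e+02  5.0000e-02 -1.1083e+02] w 0.0396 F [ 1.3 -1.4 -0.4] T [-0.04 -0.05 -0.04] q6 1.3
n 9 d [0.1794 0.2097 0.0041]
{"x": -0.0289, "y": -0.0103, "z": -0.0005, "rx": 0.04, "ry": 0.01, "rz": -0.0}
{"x": -0.0289, "y": -0.0103, "z": -0.0005, "rx": 0.04, "ry": 0.01, "rz": -0.0}
{"x": -0.0289, "y": -0.0103, "z": -0.0005, "rx": 0.04, "ry": 0.01, "rz": -0.0}
{"x": -0.0289, "y": -0.0103, "z": -0.0005, "rx": 0.04, "ry": 0.01, "rz": -0.0}
{"x": -0.0289, "y": -0.0103, "z": -0.0005, "rx": 0.04, "ry": 0.01, "rz": -0.0}
{"x": -0.0289, "y": -0.0103, "z": -0.0005, "rx": 0.04, "ry": 0.01, "rz": -0.0}
{"x": -0.0289, "y": -0.0104, "z": -0.0005, "rx": 0.04, "ry": 0.01, "rz": -0.0}
{"x": -0.0289, "y": -0.0104, "z": -0.0005, "rx": 0.04, "ry": 0.01, "rz": -0.0}
{"x": -0.0289, "y": -0.0104, "z": -0.0005, "rx": 0.04, "ry": 0.01, "rz": -0.0}
```

Request:
jog_arm([
  {"x": -0.02,"y": -0.007,"z": -0.0005,"rx": 0,"ry": 0,"rz": 0},
  {"x": -0.03,"y": -0.011,"z": -0.0005,"rx": 0,"ry": 0,"rz": 0},
  {"x": -0.034,"y": -0.012,"z": -0.0005,"rx": 0,"ry": 0,"rz": 0},
  {"x": -0.034,"y": -0.012,"z": -0.0005,"rx": 0,"ry": 0,"rz": 0},
  {"x": -0.034,"y": -0.012,"z": -0.0005,"rx": 0,"ry": 0,"rz": 0},
  {"x": -0.034,"y": -0.012,"z": -0.0005,"rx": 0,"ry": 0,"rz": 0},
  {"x": -0.034,"y": -0.012,"z": -0.0005,"rx": 0,"ry": 0,"rz": 0},
  {"x": -0.024,"y": -0.009,"z": 0,"rx": 0,"ry": 0,"rz": 0},
  {"x": -0.012,"y": -0.004,"z": 0,"rx": 0,"ry": 0,"rz": 0},
  {"x": -0.004,"y": -0.002,"z": 0,"rx": 0,"ry": 0,"rz": 0},
  {"x": 0,"y": 0,"z": 0,"rx": 0,"ry": 0,"rz": 0},
  {"x": 0,"y": 0,"z": 0,"rx": 0,"ry": 0,"rz": 0},
], claw=0.25)

```text
time: 13.18
tool_pos: [0.6025, -0.0235, 0.2408]
ee_rot: [3.126, -0.007, -1.941]
wrist_force: [0.2, -0.3, 0.2]
width: 0.0393
```

```bash
python3 p.py 0.598 -0.0304 0.21 -110.8 2
```

```text
t 13.18 p [ 0.6025 -0.0235  0.2408] rpy [ 179.08   -0.38 -111.22] w 0.0393 F [ 0.2 -0.3  0.2] T [ 0.06  0.04 -0.  ] q6 1.81
n 2 d [-0.0045 -0.0069 -0.0308]
{"x": 0.0039, "y": 0.0006, "z": 0.0154, "rx": 0.46, "ry": -0.19, "rz": -0.21}
{"x": 0.004, "y": 0.0007, "z": 0.0154, "rx": 0.46, "ry": -0.19, "rz": -0.21}
```

Request:
jog_arm([
  {"x": 0.004,"y": 0.0007,"z": 0.01,"rx": 0.5,"ry": -0.2,"rz": -0.2},
  {"x": 0.004,"y": 0.0007,"z": 0.008,"rx": 0.5,"ry": -0.2,"rz": -0.2},
  {"x": 0,"y": 0,"z": 0,"rx": 0,"ry": 0,"rz": 0},
  {"x": 0,"y": 0,"z": 0,"rx": 0,"ry": 0,"rz": 0},
], claw=0.25)

```text
time: 13.52
tool_pos: [0.595, -0.0363, 0.2232]
ee_rot: [-3.139, -0.002, -1.941]
wrist_force: [-0.3, 0.4, -1.4]
width: 0.0398
```

```bash
python3 p.py 0.598 -0.0304 0.21 -110.8 1; python3 snap.py wrist:w9
```

```text
t 13.52 p [ 0.595  -0.0363  0.2232] rpy [-1.7987e+02 -1.0000e-01 -1.1123e+02] w 0.0398 F [-0.3  0.4 -1.4] T [ 0.05  0.02 -0.01] q6 1.79
n 1 d [ 0.003   0.0059 -0.0132]
{"x": -0.0066, "y": -0.0006, "z": 0.0132, "rx": -0.13, "ry": -0.1, "rz": -0.43}
w9 [ 0.668  -0.064   0.4017] [ 2.871e+00 -1.000e-03 -1.942e+00]
```

View pics/w9.png

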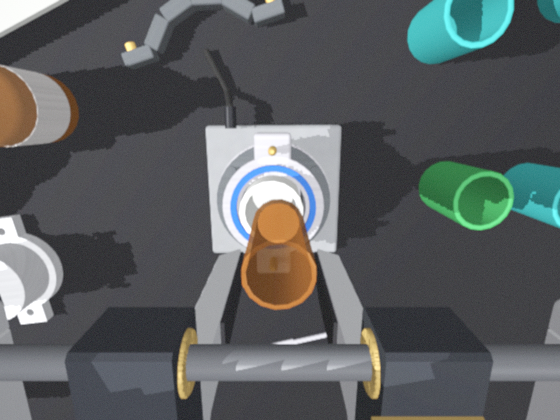

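Request:
jog_arm([
  {"x": -0.0065,"y": -0.0005,"z": 0.004,"rx": 0,"ry": -0.1,"rz": -0.4},
  {"x": 0,"y": 0,"z": 0.004,"rx": 0,"ry": 0,"rz": 0},
  {"x": 0,"y": 0,"z": 0,"rx": 0,"ry": 0,"rz": 0},
  {"x": 0,"y": 0,"z": 0,"rx": 0,"ry": 0,"rz": 0},
], claw=0.25)

```text
time: 13.9
tool_pos: [0.5985, -0.0314, 0.2167]
ee_rot: [-3.136, 0.001, -1.936]
wrist_force: [1.1, -0.3, -0.6]
width: 0.0394
```

```bash
python3 p.py 0.598 -0.0304 0.19 -110.8 1; python3 snap.py wrist:w10
python3 - <<'E'
from m import *
s=load("w10"); crop(s,"w10c",215,120,130,200,4)
E
```

```text
t 13.9 p [ 0.5985 -0.0314  0.2167] rpy [-1.7969e+02  3.0000e-02 -1.1093e+02] w 0.0394 F [ 1.1 -0.3 -0.6] T [ 0.06  0.04 -0.  ] q6 1.79
n 1 d [-0.0005  0.001  -0.0267]
{"x": -0.0007, "y": 0.001, "z": 0.0267, "rx": -0.31, "ry": 0.03, "rz": -0.13}
w10 [ 0.671  -0.0589  0.3955] [ 2.874e+00  1.000e-03 -1.937e+00]
```

View pics/w10c.png

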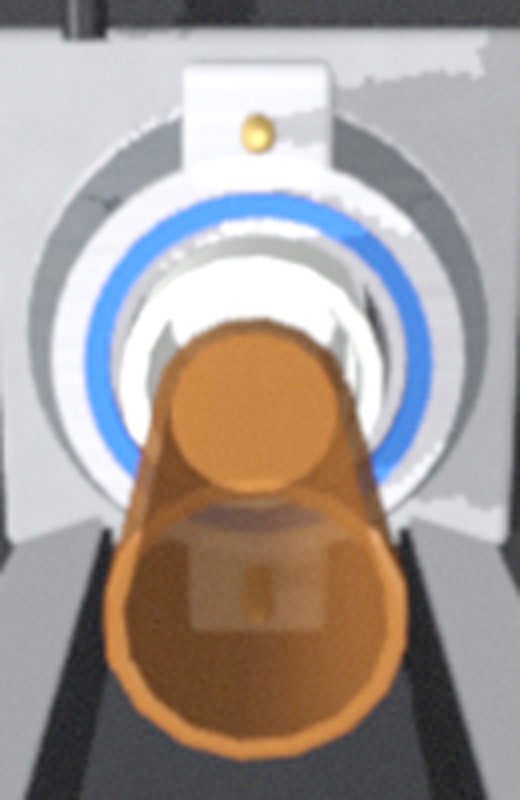

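Run:
```python
from m import *
s=load("w10")
print("foot",bp(s,*o(215,120,4,256,410),.2167-.0905+.003), "rim",circ(plane(s,[o(215,120,4,*p) for p in [(104,608),(408,608),(256,760),(150,713),(363,715)]],.2167+.0125)))
print("liner",circ(plane(s,[o(215,120,4,*p) for p in [(119,375),(384,375),(250,253),(150,295),(350,290)]],.109)))
```

```text
foot [ 0.59827311 -0.0309151   0.1292    ] rim (array([ 0.59848187, -0.03111971]), np.float64(0.01990813280004317), np.float64(0.000292401293736537))
liner (array([ 0.59881683, -0.03014575]), np.float64(0.02866492742485961), np.float64(0.0002957523538049523))
```

Request:
jog_arm([
  {"x": -0.0008,"y": 0.0005,"z": 0.007,"rx": -0.2,"ry": 0,"rz": -0.1},
  {"x": 0,"y": 0.0003,"z": 0.007,"rx": 0,"ry": 0,"rz": 0},
  {"x": 0,"y": 0.0003,"z": 0.006,"rx": 0,"ry": 0,"rz": 0},
  {"x": 0,"y": 0,"z": 0.004,"rx": 0,"ry": 0,"rz": 0},
  {"x": 0,"y": 0,"z": 0,"rx": 0,"ry": 0,"rz": 0},
], claw=0.25)

```text
time: 14.37
tool_pos: [0.5979, -0.0296, 0.1899]
ee_rot: [-3.141, 0.0, -1.933]
wrist_force: [-1.3, -0.6, -0.5]
width: 0.0395
```

```bash
python3 p.py 0.598 -0.0304 0.15 -110.8 1
```

```text
t 14.37 p [ 0.5979 -0.0296  0.1899] rpy [-1.7995e+02  2.0000e-02 -1.1077e+02] w 0.0395 F [-1.3 -0.6 -0.5] T [0.06 0.02 0.06] q6 1.79
n 1 d [ 0.0001 -0.0008 -0.0399]
{"x": 0.0007, "y": -0.0003, "z": 0.0399, "rx": -0.05, "ry": 0.02, "rz": 0.03}
```

Request:
jog_arm([
  {"x": 0.0005,"y": 0,"z": 0.008,"rx": 0,"ry": 0,"rz": 0},
  {"x": 0,"y": 0,"z": 0.01,"rx": 0,"ry": 0,"rz": 0},
  {"x": 0,"y": 0,"z": 0.01,"rx": 0,"ry": 0,"rz": 0},
  {"x": 0,"y": 0,"z": 0.01,"rx": 0,"ry": 0,"rz": 0},
  {"x": 0,"y": 0,"z": 0.01,"rx": 0,"ry": 0,"rz": 0},
  {"x": 0,"y": 0,"z": 0.006,"rx": 0,"ry": 0,"rz": 0},
  {"x": 0,"y": 0,"z": 0,"rx": 0,"ry": 0,"rz": 0},
], claw=0.25)

```text
time: 14.95
tool_pos: [0.5966, -0.0301, 0.1282]
ee_rot: [3.14, -0.0, -1.933]
wrist_force: [0.4, 0.7, -1.1]
width: 0.0396
```

```bash
python3 p.py 0.598 -0.0304 0.1165 -110.8 1
```

```text
t 14.95 p [ 0.5966 -0.0301  0.1282] rpy [ 1.7988e+02 -3.0000e-02 -1.1077e+02] w 0.0396 F [ 0.4  0.7 -1.1] T [0.08 0.01 0.02] q6 1.79
n 1 d [ 0.0014 -0.0003 -0.0117]
{"x": -0.0002, "y": -0.0014, "z": 0.0117, "rx": 0.12, "ry": -0.03, "rz": 0.03}
```

Request:
jog_arm([
  {"x": 0,"y": -0.0012,"z": 0.003,"rx": 0,"ry": 0,"rz": 0},
  {"x": 0,"y": 0,"z": 0.003,"rx": 0,"ry": 0,"rz": 0},
  {"x": 0,"y": 0,"z": 0.003,"rx": 0,"ry": 0,"rz": 0},
  {"x": 0,"y": 0,"z": 0.002,"rx": 0,"ry": 0,"rz": 0},
  {"x": 0,"y": 0,"z": 0.0015,"rx": 0,"ry": 0,"rz": 0},
], claw=0.25)

```text
time: 15.37
tool_pos: [0.599, -0.0308, 0.1166]
ee_rot: [-3.14, 0.0, -1.933]
wrist_force: [-0.3, -0.2, 7.5]
width: 0.0396
```

```bash
python3 p.py 0.598 -0.0304 0.1165 -110.8 1
```

```text
t 15.37 p [ 0.599  -0.0308  0.1166] rpy [-1.7993e+02  1.0000e-02 -1.1078e+02] w 0.0396 F [-0.3 -0.2  7.5] T [0.09 0.4  0.03] q6 1.79
n 1 d [-0.001   0.0004 -0.0001]
{"x": 0.0, "y": 0.0011, "z": 0.0001, "rx": -0.07, "ry": 0.01, "rz": 0.02}
```

Request:
jog_arm([
  {"x": 0,"y": 0,"z": 0,"rx": 0,"ry": 0,"rz": 0},
  {"x": 0,"y": 0,"z": 0,"rx": 0,"ry": 0,"rz": 0},
  {"x": 0,"y": 0,"z": 0,"rx": 0,"ry": 0,"rz": 0},
  {"x": 0,"y": 0,"z": 0,"rx": 0,"ry": 0,"rz": 0},
  {"x": 0,"y": 0,"z": -0.01,"rx": 0,"ry": 0,"rz": 0},
  {"x": 0,"y": 0,"z": -0.03,"rx": 0,"ry": 0,"rz": 0},
  {"x": 0,"y": 0,"z": -0.038,"rx": 0,"ry": 0,"rz": 0},
  {"x": 0,"y": 0,"z": -0.038,"rx": 0,"ry": 0,"rz": 0},
  {"x": 0,"y": 0,"z": -0.01,"rx": 0,"ry": 0,"rz": 0},
], claw=0.8)

```text
time: 16.12
tool_pos: [0.5965, -0.0304, 0.2453]
ee_rot: [3.135, -0.002, -1.933]
wrist_force: [1.3, -0.5, 1.4]
width: 0.0753
```

```bash
python3 snap.py wrist:w11; python3 p.py 0.616 0.3 0.24 -103.8 11
```

```text
w11 [ 0.6712 -0.0581  0.4231] [ 2.862e+00 -1.000e-03 -1.934e+00]
t 16.17 p [ 0.5969 -0.0305  0.2455] rpy [ 1.7969e+02 -7.0000e-02 -1.1078e+02] w 0.0752 F [ 0.5 -0.8  1.9] T [0.08 0.05 0.03] q6 1.79
n 11 d [ 0.0191  0.3305 -0.0055]
{"x": -0.0287, "y": 0.009, "z": 0.0005, "rx": 0.03, "ry": -0.0, "rz": -0.63}
{"x": -0.0288, "y": 0.0087, "z": 0.0005, "rx": 0.03, "ry": -0.0, "rz": -0.63}
{"x": -0.0289, "y": 0.0084, "z": 0.0005, "rx": 0.03, "ry": -0.0, "rz": -0.63}
{"x": -0.029, "y": 0.0081, "z": 0.0005, "rx": 0.03, "ry": -0.0, "rz": -0.63}
{"x": -0.0291, "y": 0.0078, "z": 0.0005, "rx": 0.03, "ry": -0.0, "rz": -0.63}
{"x": -0.0292, "y": 0.0074, "z": 0.0005, "rx": 0.03, "ry": -0.0, "rz": -0.63}
{"x": -0.0292, "y": 0.0071, "z": 0.0005, "rx": 0.03, "ry": -0.0, "rz": -0.63}
{"x": -0.0293, "y": 0.0068, "z": 0.0005, "rx": 0.03, "ry": -0.0, "rz": -0.63}
{"x": -0.0294, "y": 0.0065, "z": 0.0005, "rx": 0.03, "ry": -0.0, "rz": -0.63}
{"x": -0.0295, "y": 0.0061, "z": 0.0005, "rx": 0.03, "ry": -0.0, "rz": -0.63}
{"x": -0.0295, "y": 0.0058, "z": 0.0005, "rx": 0.03, "ry": -0.0, "rz": -0.63}
```

View pics/w11.png

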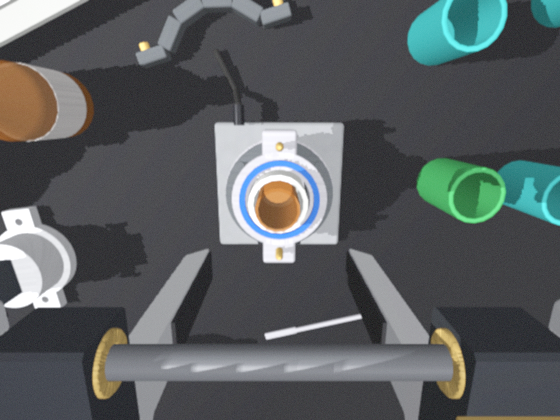

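Request:
jog_arm([
  {"x": -0.02,"y": 0.006,"z": 0,"rx": 0,"ry": 0,"rz": -0.6},
  {"x": -0.032,"y": 0.0097,"z": 0,"rx": 0,"ry": 0,"rz": -0.7},
  {"x": -0.034,"y": 0.01,"z": 0,"rx": 0,"ry": 0,"rz": -0.7},
  {"x": -0.034,"y": 0.0095,"z": 0,"rx": 0,"ry": 0,"rz": -0.7},
  {"x": -0.034,"y": 0.009,"z": 0,"rx": 0,"ry": 0,"rz": -0.7},
  {"x": -0.034,"y": 0.0087,"z": 0,"rx": 0,"ry": 0,"rz": -0.7},
  {"x": -0.034,"y": 0.0083,"z": 0,"rx": 0,"ry": 0,"rz": -0.7},
  {"x": -0.034,"y": 0.008,"z": 0,"rx": 0,"ry": 0,"rz": -0.7},
  {"x": -0.032,"y": 0.007,"z": 0,"rx": 0,"ry": 0,"rz": -0.7},
  {"x": -0.022,"y": 0.005,"z": 0,"rx": 0,"ry": 0,"rz": -0.7},
  {"x": -0.01,"y": 0.002,"z": 0,"rx": 0,"ry": 0,"rz": 0},
  {"x": 0,"y": 0,"z": 0,"rx": 0,"ry": 0,"rz": 0},
])

```text
time: 17.17
tool_pos: [0.6123, 0.3113, 0.2292]
ee_rot: [3.122, -0.012, -1.814]
wrist_force: [-0.2, -0.7, -0.8]
width: 0.0751
```

Request:
jog_arm([
  {"x": 0,"y": 0,"z": 0,"rx": 0,"ry": 0,"rz": 0},
  {"x": 0,"y": 0,"z": 0,"rx": 0,"ry": 0,"rz": 0},
])

```text
time: 17.33
tool_pos: [0.6118, 0.3099, 0.2269]
ee_rot: [3.119, -0.016, -1.814]
wrist_force: [-0.2, -0.1, -0.4]
width: 0.0751
```

```bash
python3 snap.py wrist:w12; python3 p.py 0.616 0.3 0.13 -103.8
```

```text
w12 [0.6926 0.293  0.4034] [ 2.846 -0.015 -1.815]
t 17.38 p [0.612  0.3094 0.2269] rpy [ 178.71   -0.9  -104.  ] w 0.0748 F [-0.3 -1.1  0.5] T [ 0.09 -0.01  0.02] q6 2.2
n 3 d [ 0.004  -0.0094 -0.0969]
{"x": 0.0022, "y": -0.0028, "z": 0.0323, "rx": 0.43, "ry": -0.3, "rz": -0.07}
{"x": 0.0024, "y": -0.0025, "z": 0.0323, "rx": 0.43, "ry": -0.3, "rz": -0.07}
{"x": 0.0026, "y": -0.0023, "z": 0.0323, "rx": 0.43, "ry": -0.3, "rz": -0.07}
```

View pics/w12.png

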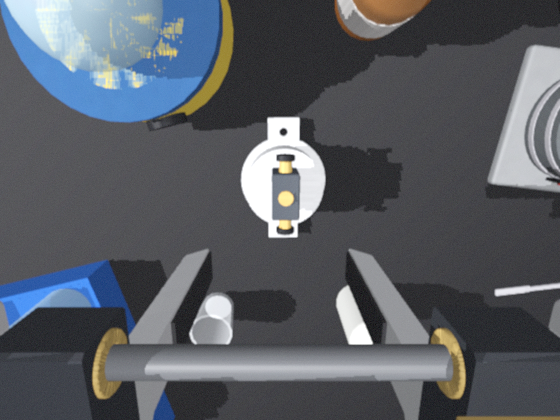

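Run:
```python
from m import *
s=load("w12"); crop(s,"w12c",235,110,100,140,6)
t=load("top0")
for z in (.05,.1,.15): print(z,bp(t,122,130,z),bp(t,122,170,z), bp(t,160,135,z))
print("wash",bp(t,172,272,.13),"beak",bp(t,106,258,.06))
```

```text
0.05 [0.80958493 0.41189605 0.05      ] [0.70023444 0.40391459 0.05      ] [0.79614986 0.31158974 0.05      ]
0.1 [0.78976155 0.39487672 0.1       ] [0.68496   0.3872273 0.1      ] [0.77688537 0.29874312 0.1       ]
0.15 [0.76993817 0.3778574  0.15      ] [0.66968556 0.37054    0.15      ] [0.75762088 0.2858965  0.15      ]
wash [0.4322574  0.24484332 0.13      ] beak [0.47210018 0.42332467 0.06      ]
```

View pics/w12c.png

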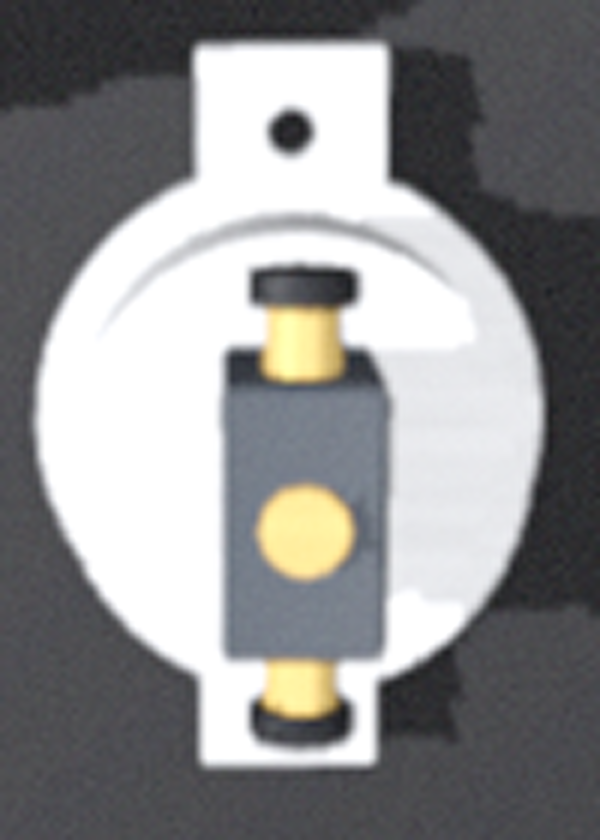

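Run:
```python
from m import *
s=load("w12")
c=np.array([bp(s,*o(235,110,6,*p),.099) for p in [(224,387),(385,390),(384,661),(224,659)]])
print(c.round(4),c.mean(0),[np.linalg.norm(c[i]-c[i-1]) for i in range(4)])
for a,b in ((0,3),(1,2)): d=c[a]-c[b]; print(np.degrees(np.arctan2(d[1],d[0])))
# bottom left hole, ear edges
h=bp(s,*o(235,110,6,291,131),.014); print("hole+x",h, h-np.array([.054*np.cos(np.radians(-13.8)),.054*np.sin(np.radians(-13.8)),0]))
print("flange",circ(plane(s,[o(235,110,6,*p) for p in [(34,415),(546,415),(90,245),(495,245),(50,480),(530,490),(90,580)]],.014)))
for z in (.099,.103,.107,.11): print("knob",z,bp(s,*o(235,110,6,306,532),z))
```

```text
[[0.6412 0.3071 0.099 ]
 [0.6349 0.284  0.099 ]
 [0.5937 0.2937 0.099 ]
 [0.6002 0.3176 0.099 ]] [0.61748276 0.30056635 0.099     ] [np.float64(0.042327890282892036), np.float64(0.02393946000022514), np.float64(0.04226001911500549), np.float64(0.024743615878985964)]
-14.320069485800111
-13.22818364101002
hole+x [0.66961279 0.28741144 0.014     ] [0.61717154 0.30029225 0.014     ]
flange (array([0.6184045 , 0.30011064]), np.float64(0.04913584811553025), np.float64(0.0008392073442345886))
knob 0.099 [0.61665031 0.30050463 0.099     ]
knob 0.103 [0.61764897 0.30040574 0.103     ]
knob 0.107 [0.61864763 0.30030686 0.107     ]
knob 0.11 [0.61939662 0.3002327  0.11      ]
```

Request:
jog_arm([
  {"x": 0.0024,"y": -0.0027,"z": 0.028,"rx": 0.4,"ry": -0.3,"rz": -0.1},
  {"x": 0.0024,"y": -0.0027,"z": 0.034,"rx": 0.4,"ry": -0.3,"rz": -0.1},
  {"x": 0.0024,"y": -0.002,"z": 0.026,"rx": 0.4,"ry": -0.3,"rz": 0},
  {"x": 0,"y": 0,"z": 0.01,"rx": 0,"ry": 0,"rz": 0},
  {"x": 0,"y": 0,"z": 0,"rx": 0,"ry": 0,"rz": 0},
  {"x": 0,"y": 0,"z": 0,"rx": 0,"ry": 0,"rz": 0},
])

```text
time: 17.88
tool_pos: [0.62, 0.2905, 0.1316]
ee_rot: [-3.134, 0.004, -1.825]
wrist_force: [-0.0, 0.3, -0.1]
width: 0.0753
```

```bash
python3 p.py 0.617 0.3003 0.062 -103.8
```

```text
t 17.88 p [0.62   0.2905 0.1316] rpy [-179.55    0.23 -104.54] w 0.0753 F [-0.   0.3 -0.1] T [ 0.06 -0.   -0.02] q6 2.18
n 2 d [-0.003   0.0098 -0.0696]
{"x": -0.0042, "y": 0.003, "z": 0.0348, "rx": -0.22, "ry": 0.11, "rz": -0.37}
{"x": -0.0043, "y": 0.0028, "z": 0.0348, "rx": -0.22, "ry": 0.11, "rz": -0.37}
```

Request:
jog_arm([
  {"x": -0.005,"y": 0.003,"z": 0.01,"rx": -0.2,"ry": 0.1,"rz": -0.3},
  {"x": -0.004,"y": 0.002,"z": 0.018,"rx": -0.2,"ry": 0.1,"rz": -0.3},
  {"x": 0,"y": 0,"z": 0.018,"rx": 0,"ry": 0,"rz": 0},
  {"x": 0,"y": 0,"z": 0.008,"rx": 0,"ry": 0,"rz": 0},
  {"x": 0,"y": 0,"z": 0,"rx": 0,"ry": 0,"rz": 0},
  {"x": 0,"y": 0,"z": 0,"rx": 0,"ry": 0,"rz": 0},
])

```text
time: 18.38
tool_pos: [0.6237, 0.3036, 0.0861]
ee_rot: [-3.127, 0.011, -1.815]
wrist_force: [0.3, 0.1, 0.5]
width: 0.0752
```

```bash
python3 p.py 0.617 0.3003 0.061 -103.8
```

```text
t 18.38 p [0.6237 0.3036 0.0861] rpy [-179.17    0.64 -103.96] w 0.0752 F [0.3 0.1 0.5] T [0.06 0.03 0.07] q6 2.19
n 1 d [-0.0067 -0.0033 -0.0251]
{"x": 0.0051, "y": 0.0061, "z": 0.025, "rx": -0.83, "ry": 0.64, "rz": -0.17}
```

Request:
jog_arm([
  {"x": 0.005,"y": 0.006,"z": 0.008,"rx": -0.8,"ry": 0.6,"rz": -0.2},
  {"x": 0,"y": 0,"z": 0.006,"rx": 0,"ry": 0,"rz": 0},
  {"x": 0,"y": 0,"z": 0.004,"rx": 0,"ry": 0,"rz": 0},
  {"x": 0,"y": 0,"z": 0,"rx": 0,"ry": 0,"rz": 0},
])

```text
time: 18.72
tool_pos: [0.6182, 0.3012, 0.0709]
ee_rot: [-3.137, 0.004, -1.81]
wrist_force: [-0.6, -1.3, -0.3]
width: 0.0749
```

```bash
python3 p.py 0.617 0.3003 0.061 -103.8
```

```text
t 18.72 p [0.6182 0.3012 0.0709] rpy [-179.73    0.21 -103.72] w 0.0749 F [-0.6 -1.3 -0.3] T [-0.   -0.01 -0.  ] q6 2.18
n 1 d [-0.0012 -0.0009 -0.0099]
{"x": 0.0012, "y": 0.001, "z": 0.0099, "rx": -0.27, "ry": 0.21, "rz": 0.08}
```

Request:
jog_arm([
  {"x": 0.001,"y": 0.001,"z": 0.005,"rx": -0.3,"ry": 0.2,"rz": 0.1},
  {"x": 0,"y": 0.0003,"z": 0.005,"rx": 0,"ry": 0,"rz": 0},
  {"x": 0,"y": 0,"z": 0,"rx": 0,"ry": 0,"rz": 0},
])

```text
time: 18.97
tool_pos: [0.6169, 0.3005, 0.0607]
ee_rot: [-3.141, 0.001, -1.812]
wrist_force: [-0.6, 0.2, -0.1]
width: 0.0752
```

```bash
python3 p.py 0.617 0.3003 0.061 -103.8; python3 snap.py wrist:w13
```

```text
t 18.97 p [0.6169 0.3005 0.0607] rpy [-1.7999e+02  3.0000e-02 -1.0384e+02] w 0.0752 F [-0.6  0.2 -0.1] T [0.06 0.07 0.04] q6 2.18
n 1 d [ 0.0001 -0.0002  0.0003]
{"x": 0.0002, "y": -0.0001, "z": -0.0003, "rx": -0.01, "ry": 0.03, "rz": -0.04}
w13 [0.6932 0.2818 0.239 ] [ 2.869e+00  1.000e-03 -1.813e+00]
```

View pics/w13.png

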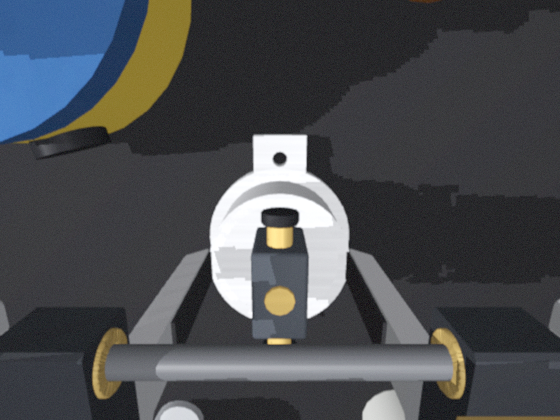

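Request:
jog_arm([
  {"x": 0,"y": 0,"z": 0,"rx": 0,"ry": 0,"rz": 0},
  {"x": 0,"y": 0,"z": 0,"rx": 0,"ry": 0,"rz": 0},
  {"x": 0,"y": 0,"z": 0,"rx": 0,"ry": 0,"rz": 0},
  {"x": 0,"y": 0,"z": 0,"rx": 0,"ry": 0,"rz": 0},
  {"x": 0,"y": 0,"z": 0,"rx": 0,"ry": 0,"rz": 0},
  {"x": 0,"y": 0,"z": 0,"rx": 0,"ry": 0,"rz": 0},
  {"x": 0,"y": 0,"z": 0,"rx": 0,"ry": 0,"rz": 0},
  {"x": 0,"y": 0,"z": 0,"rx": 0,"ry": 0,"rz": 0},
  {"x": 0,"y": 0,"z": 0,"rx": 0,"ry": 0,"rz": 0},
  {"x": 0,"y": 0,"z": 0,"rx": 0,"ry": 0,"rz": 0},
], claw=0)

```text
time: 19.85
tool_pos: [0.6177, 0.3004, 0.0621]
ee_rot: [-3.14, 0.001, -1.812]
wrist_force: [0.6, 0.4, -0.5]
width: 0.0255
```

```bash
python3 p.py 0.617 0.3003 0.061 -103.8
```

```text
t 19.85 p [0.6177 0.3004 0.0621] rpy [-1.7988e+02  7.0000e-02 -1.0384e+02] w 0.0255 F [ 0.6  0.4 -0.5] T [-0.03  0.1   0.02] q6 2.18
n 1 d [-0.0007 -0.0001 -0.0011]
{"x": 0.0003, "y": 0.0007, "z": 0.0011, "rx": -0.12, "ry": 0.07, "rz": -0.04}
```

Request:
jog_arm([
  {"x": 0,"y": 0,"z": -0.006,"rx": 0,"ry": 0,"rz": 0},
  {"x": 0,"y": 0,"z": -0.015,"rx": 0,"ry": 0,"rz": 0},
  {"x": 0,"y": 0,"z": -0.022,"rx": 0,"ry": 0,"rz": 0},
  {"x": 0,"y": 0,"z": -0.025,"rx": 0,"ry": 0,"rz": 0},
  {"x": 0,"y": 0,"z": -0.025,"rx": 0,"ry": 0,"rz": 0},
  {"x": 0,"y": 0,"z": -0.025,"rx": 0,"ry": 0,"rz": 0},
  {"x": 0,"y": 0,"z": -0.025,"rx": 0,"ry": 0,"rz": 0},
  {"x": 0,"y": 0,"z": -0.02,"rx": 0,"ry": 0,"rz": 0},
  {"x": 0,"y": 0,"z": -0.01,"rx": 0,"ry": 0,"rz": 0},
  {"x": 0,"y": 0,"z": 0,"rx": 0,"ry": 0,"rz": 0},
], claw=0)

```text
time: 20.68
tool_pos: [0.6112, 0.2983, 0.2255]
ee_rot: [3.114, -0.018, -1.812]
wrist_force: [-0.6, 0.9, -4.3]
width: 0.0257
```

```bash
python3 snap.py wrist:w14; python3 p.py 0.597 -0.0308 0.23 -110.9 12
```

```text
w14 [0.6929 0.2817 0.4017] [ 2.841 -0.018 -1.813]
t 20.73 p [0.6109 0.2981 0.2243] rpy [ 178.38   -1.09 -103.82] w 0.0257 F [-0.6  0.2 -3.4] T [ 0.1  -0.04 -0.05] q6 2.18
n 12 d [-0.0139 -0.3289  0.0057]
{"x": 0.0269, "y": -0.0054, "z": -0.0001, "rx": 0.13, "ry": -0.1, "rz": 0.59}
{"x": 0.0268, "y": -0.0057, "z": -0.0002, "rx": 0.13, "ry": -0.1, "rz": 0.59}
{"x": 0.0268, "y": -0.006, "z": -0.0002, "rx": 0.13, "ry": -0.1, "rz": 0.59}
{"x": 0.0267, "y": -0.0062, "z": -0.0002, "rx": 0.13, "ry": -0.1, "rz": 0.59}
{"x": 0.0267, "y": -0.0065, "z": -0.0002, "rx": 0.13, "ry": -0.1, "rz": 0.59}
{"x": 0.0266, "y": -0.0068, "z": -0.0003, "rx": 0.13, "ry": -0.1, "rz": 0.59}
{"x": 0.0265, "y": -0.0071, "z": -0.0003, "rx": 0.13, "ry": -0.1, "rz": 0.59}
{"x": 0.0264, "y": -0.0073, "z": -0.0003, "rx": 0.13, "ry": -0.1, "rz": 0.59}
{"x": 0.0264, "y": -0.0076, "z": -0.0004, "rx": 0.13, "ry": -0.1, "rz": 0.59}
{"x": 0.0263, "y": -0.0079, "z": -0.0004, "rx": 0.13, "ry": -0.1, "rz": 0.59}
{"x": 0.0262, "y": -0.0082, "z": -0.0004, "rx": 0.13, "ry": -0.1, "rz": 0.59}
{"x": 0.0261, "y": -0.0084, "z": -0.0005, "rx": 0.13, "ry": -0.1, "rz": 0.59}
```

View pics/w14.png

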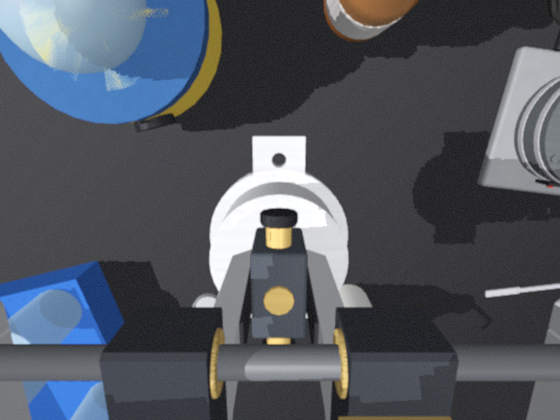

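Request:
jog_arm([
  {"x": 0.012,"y": -0.003,"z": -0.002,"rx": 0.3,"ry": -0.3,"rz": 0.5},
  {"x": 0.022,"y": -0.005,"z": -0.002,"rx": 0.3,"ry": -0.3,"rz": 0.6},
  {"x": 0.028,"y": -0.006,"z": -0.002,"rx": 0.3,"ry": -0.3,"rz": 0.6},
  {"x": 0.03,"y": -0.007,"z": -0.002,"rx": 0.2,"ry": 0,"rz": 0.6},
  {"x": 0.03,"y": -0.007,"z": -0.001,"rx": 0.1,"ry": 0,"rz": 0.6},
  {"x": 0.03,"y": -0.007,"z": 0,"rx": 0.1,"ry": 0,"rz": 0.6},
  {"x": 0.03,"y": -0.008,"z": 0,"rx": 0.1,"ry": 0,"rz": 0.6},
  {"x": 0.03,"y": -0.009,"z": 0,"rx": 0,"ry": 0,"rz": 0.6},
  {"x": 0.03,"y": -0.009,"z": 0,"rx": 0,"ry": 0,"rz": 0.6},
  {"x": 0.026,"y": -0.008,"z": 0,"rx": 0,"ry": 0,"rz": 0.6},
  {"x": 0.02,"y": -0.006,"z": 0,"rx": 0,"ry": 0,"rz": 0.6},
  {"x": 0.012,"y": -0.004,"z": 0,"rx": 0,"ry": 0,"rz": 0.5},
], claw=0)

```text
time: 21.73
tool_pos: [0.5817, -0.0321, 0.205]
ee_rot: [3.098, -0.029, -1.94]
wrist_force: [-0.6, 0.2, -4.2]
width: 0.0257
```

Request:
jog_arm([
  {"x": 0,"y": 0,"z": 0,"rx": 0,"ry": 0,"rz": 0},
  {"x": 0,"y": 0,"z": 0,"rx": 0,"ry": 0,"rz": 0},
], claw=0)

```text
time: 21.9
tool_pos: [0.5784, -0.037, 0.2007]
ee_rot: [3.091, -0.033, -1.948]
wrist_force: [0.2, 0.5, -4.5]
width: 0.026
```

```bash
python3 p.py 0.597 -0.0308 0.21 -110.9 1
```

```text
t 21.9 p [ 0.5784 -0.037   0.2007] rpy [ 177.11   -1.88 -111.61] w 0.026 F [ 0.2  0.5 -4.5] T [ 0.12 -0.06  0.01] q6 1.8
n 1 d [0.0186 0.0062 0.0093]
{"x": -0.0123, "y": -0.0145, "z": -0.0105, "rx": 2.9, "ry": -1.86, "rz": -0.76}
```

Request:
jog_arm([
  {"x": -0.004,"y": -0.004,"z": -0.014,"rx": 1,"ry": -0.6,"rz": -0.3},
  {"x": -0.004,"y": -0.006,"z": -0.01,"rx": 1,"ry": -0.6,"rz": -0.3},
  {"x": -0.004,"y": -0.006,"z": -0.006,"rx": 1,"ry": -0.6,"rz": -0.2},
  {"x": 0,"y": 0,"z": 0,"rx": 0,"ry": 0,"rz": 0},
  {"x": 0,"y": 0,"z": 0,"rx": 0,"ry": 0,"rz": 0},
], claw=0)

```text
time: 22.32
tool_pos: [0.6, -0.0273, 0.2309]
ee_rot: [-3.138, 0.003, -1.929]
wrist_force: [-0.1, 0.4, -4.7]
width: 0.0256
```

```bash
python3 p.py 0.597 -0.0308 0.21 -110.9 1
```

```text
t 22.32 p [ 0.6    -0.0273  0.2309] rpy [-179.81    0.19 -110.51] w 0.0256 F [-0.1  0.4 -4.7] T [ 0.02 -0.02 -0.01] q6 1.79
n 1 d [-0.003  -0.0035 -0.0209]
{"x": 0.0044, "y": 0.0017, "z": 0.0209, "rx": -0.19, "ry": 0.19, "rz": 0.39}
```

Request:
jog_arm([
  {"x": 0.0043,"y": 0.0016,"z": 0,"rx": -0.2,"ry": 0.2,"rz": 0.4},
  {"x": 0,"y": 0,"z": 0,"rx": 0,"ry": 0,"rz": 0},
  {"x": 0,"y": 0,"z": 0,"rx": 0,"ry": 0,"rz": 0},
], claw=0)

```text
time: 22.57
tool_pos: [0.5971, -0.0294, 0.2319]
ee_rot: [-3.141, -0.0, -1.934]
wrist_force: [-0.0, 0.6, -4.1]
width: 0.0257
```

```bash
python3 p.py 0.597 -0.0308 0.21 -110.9 1; python3 snap.py wrist:w15
```

```text
t 22.57 p [ 0.5971 -0.0294  0.2319] rpy [-1.7995e+02 -1.0000e-02 -1.1079e+02] w 0.0257 F [-0.   0.6 -4.1] T [ 0.05 -0.01 -0.  ] q6 1.79
n 1 d [-0.0001 -0.0014 -0.0219]
{"x": 0.0014, "y": -0.0004, "z": 0.0219, "rx": -0.05, "ry": -0.01, "rz": 0.11}
w15 [ 0.6704 -0.0569  0.4103] [ 2.869  0.    -1.934]
```

View pics/w15.png

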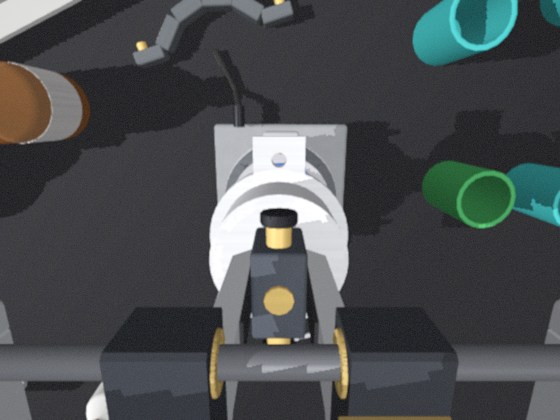

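Run:
```python
from m import *
s=load("w15"); crop(s,"w15c",230,125,100,75,8)
h=bp(s,279,159,.2319-.062+.014); print(h, s["mtx"])
t=np.radians(-20.79); print("head centre by hole",h[:2]-.054*np.array([np.cos(t),np.sin(t)]))
for n,f in (("w3",(278,149.5)),("w10",o(215,120,4,258,131)),("w6",o(220,115,5,293,148)),):
    q=load(n); p=bp(q,*f,.107); print(n,p)
q=load("w11"); print("w11",bp(q,279.5,146.5,.107),bp(q,279,254.5,.107))
crop(q,"w11c",230,125,100,145,5)
```

```text
[ 0.64752017 -0.04846083  0.1839    ] [[344.29324203   0.         278.46323961]
 [  0.         344.29324203 216.31213255]
 [  0.           0.           1.        ]]
head centre by hole [ 0.59703624 -0.02929387]
w3 [ 0.64758851 -0.05081351  0.107     ]
w10 [ 0.64816075 -0.0504628   0.107     ]
w6 [ 0.64791598 -0.05012522  0.107     ]
w11 [ 0.64711286 -0.05034748  0.107     ] [ 0.54931348 -0.0127301   0.107     ]
```

View pics/w15c.png

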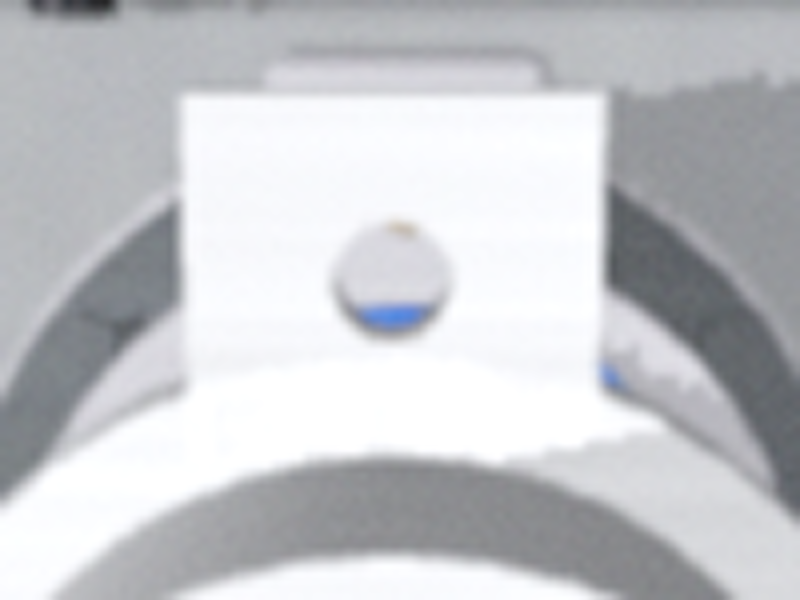

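View pics/w11c.png

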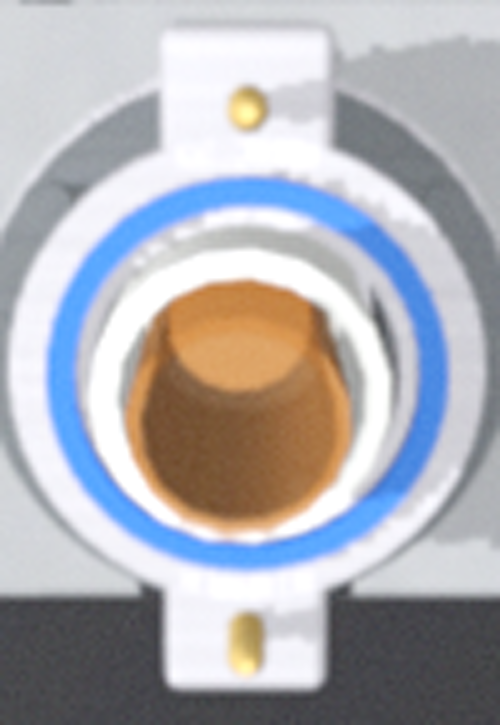

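Request:
jog_arm([
  {"x": 0.0015,"y": -0.0004,"z": 0.01,"rx": 0,"ry": 0,"rz": 0.1},
  {"x": 0,"y": 0,"z": 0.014,"rx": 0,"ry": 0,"rz": 0},
  {"x": 0,"y": 0,"z": 0.01,"rx": 0,"ry": 0,"rz": 0},
  {"x": 0,"y": 0,"z": 0.005,"rx": 0,"ry": 0,"rz": 0},
  {"x": 0,"y": 0,"z": 0,"rx": 0,"ry": 0,"rz": 0},
  {"x": 0,"y": 0,"z": 0,"rx": 0,"ry": 0,"rz": 0},
], claw=0)

```text
time: 23.12
tool_pos: [0.5956, -0.0315, 0.1871]
ee_rot: [3.138, -0.002, -1.936]
wrist_force: [-0.4, -0.8, -4.3]
width: 0.0259
```

```bash
python3 p.py 0.5971 -0.031 0.177 -110.9 1
```

```text
t 23.12 p [ 0.5956 -0.0315  0.1871] rpy [ 1.7981e+02 -9.0000e-02 -1.1094e+02] w 0.0259 F [-0.4 -0.8 -4.3] T [ 0.   -0.02 -0.02] q6 1.79
n 1 d [ 0.0015  0.0005 -0.0101]
{"x": -0.001, "y": -0.0013, "z": 0.0101, "rx": 0.19, "ry": -0.09, "rz": -0.04}
```

Request:
jog_arm([
  {"x": -0.001,"y": -0.0013,"z": 0.004,"rx": 0.2,"ry": -0.1,"rz": 0},
  {"x": 0,"y": 0,"z": 0.004,"rx": 0,"ry": 0,"rz": 0},
  {"x": 0,"y": 0,"z": 0,"rx": 0,"ry": 0,"rz": 0},
  {"x": 0,"y": 0,"z": 0,"rx": 0,"ry": 0,"rz": 0},
], claw=0)

```text
time: 23.45
tool_pos: [0.5978, -0.0312, 0.1791]
ee_rot: [-3.14, 0.001, -1.936]
wrist_force: [0.7, -0.1, -4.6]
width: 0.0256
```

```bash
python3 p.py 0.5971 -0.031 0.172 -110.9 1; python3 snap.py wrist:w16;  python3 - <<'E'
from m import *
s=load("w16"); crop(s,"w16c",230,125,100,75,8)
E
```

```text
t 23.45 p [ 0.5978 -0.0312  0.1791] rpy [-1.7989e+02  4.0000e-02 -1.1095e+02] w 0.0256 F [ 0.7 -0.1 -4.6] T [ 0.04 -0.01 -0.02] q6 1.79
n 1 d [-0.0007  0.0002 -0.0071]
{"x": 0.0001, "y": 0.0008, "z": 0.0071, "rx": -0.11, "ry": 0.04, "rz": -0.05}
w16 [ 0.6708 -0.059   0.3576] [ 2.870e+00  1.000e-03 -1.937e+00]
```

View pics/w16c.png

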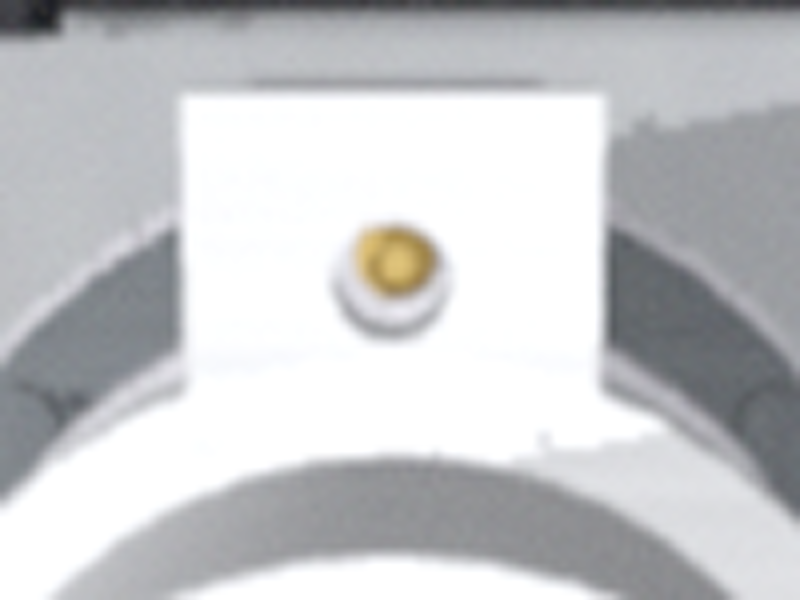

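Run:
```python
from m import *
s=load("w16")
h=bp(s,*o(230,125,8,392,280),.1791-.062+.014); d=bp(s,*o(230,125,8,397,262),.107); print(h,d,d-h)
R0=R.from_euler('xyz',[np.pi,0,np.radians(-110.95)]); print(R0.inv().apply(d-h))
```

```text
[ 0.64800945 -0.05000747  0.1311    ] [ 0.64692247 -0.05005329  0.107     ] [-1.08697419e-03 -4.58204989e-05 -2.41000000e-02]
[0.00043144 0.00099873 0.0241    ]
```

Request:
jog_arm([
  {"x": 0.0004,"y": 0.001,"z": 0.003,"rx": -0.1,"ry": 0,"rz": 0},
  {"x": 0,"y": 0,"z": 0.002,"rx": 0,"ry": 0,"rz": 0},
  {"x": 0,"y": 0,"z": 0,"rx": 0,"ry": 0,"rz": 0},
], claw=0)

```text
time: 23.75
tool_pos: [0.5972, -0.0312, 0.1748]
ee_rot: [-3.14, 0.001, -1.936]
wrist_force: [0.2, -0.2, -5.8]
width: 0.0257
```

```bash
python3 p.py 0.5967 -0.0312 0.165 -110.9 1; python3 snap.py wrist:w17;  python3 - <<'E'
from m import *
s=load("w17"); crop(s,"w17c",230,125,100,75,8)
E
```

```text
t 23.75 p [ 0.5972 -0.0312  0.1748] rpy [-1.7989e+02  6.0000e-02 -1.1094e+02] w 0.0257 F [ 0.2 -0.2 -5.8] T [ 0.05  0.01 -0.02] q6 1.79
n 1 d [-0.0005  0.     -0.0098]
{"x": 0.0002, "y": 0.0005, "z": 0.0098, "rx": -0.11, "ry": 0.06, "rz": -0.04}
w17 [ 0.6701 -0.0591  0.3533] [ 2.870e+00  1.000e-03 -1.937e+00]
```

View pics/w17c.png

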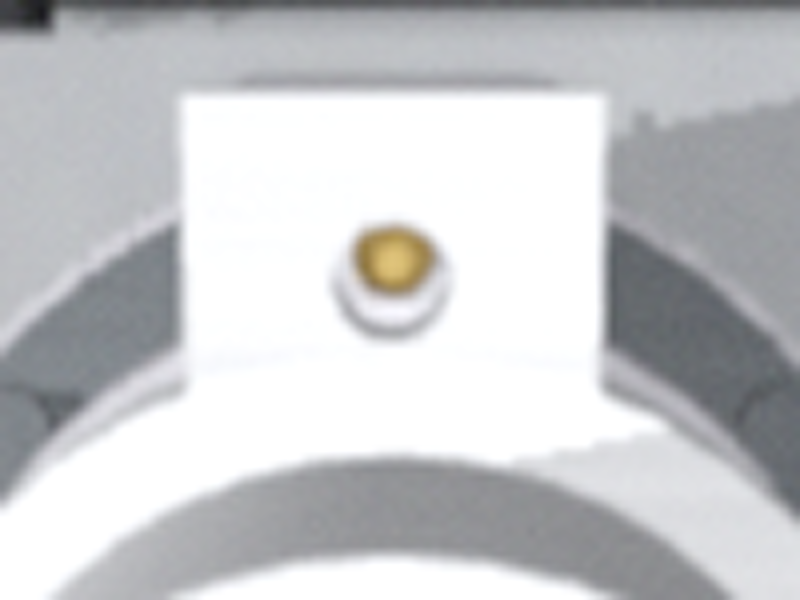

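Run:
```python
from m import *
s=load("w17")
h=bp(s,*o(230,125,8,392,280),.1748-.062+.014); d=bp(s,*o(230,125,8,393,258),.107)
R0=R.from_euler('xyz',[np.pi,0,np.radians(-110.95)]); print(R0.inv().apply(d-h))
```

```text
[6.52198732e-05 2.09193040e-04 1.98000000e-02]
```

Request:
jog_arm([
  {"x": 0,"y": 0.0006,"z": 0.003,"rx": -0.1,"ry": 0,"rz": 0},
  {"x": 0,"y": 0.0002,"z": 0.003,"rx": 0,"ry": 0,"rz": 0},
  {"x": 0,"y": 0,"z": 0.003,"rx": 0,"ry": 0,"rz": 0},
  {"x": 0,"y": 0,"z": 0,"rx": 0,"ry": 0,"rz": 0},
], claw=0)

```text
time: 24.13
tool_pos: [0.5965, -0.0309, 0.1654]
ee_rot: [-3.141, 0.001, -1.936]
wrist_force: [-0.2, 0.1, -4.9]
width: 0.0261
```

```bash
python3 p.py 0.5967 -0.0312 0.165 -110.9 1; python3 snap.py wrist:w18 scene:s18;  python3 - <<'E'
from m import *
s=load("w18"); crop(s,"w18c",230,125,100,75,8)
E
```

```text
t 24.13 p [ 0.5965 -0.0309  0.1654] rpy [-1.7995e+02  7.0000e-02 -1.1095e+02] w 0.0261 F [-0.2  0.1 -4.9] T [0.03 0.07 0.  ] q6 1.79
n 1 d [ 0.0002 -0.0003 -0.0004]
{"x": 0.0002, "y": -0.0003, "z": 0.0004, "rx": -0.05, "ry": 0.07, "rz": -0.05}
w18 [ 0.6697 -0.0589  0.3438] [ 2.869e+00  2.000e-03 -1.937e+00]
s18 [1.1744 0.3234 1.2157] [-2.601 -0.006  2.078]
```

View pics/w18c.png

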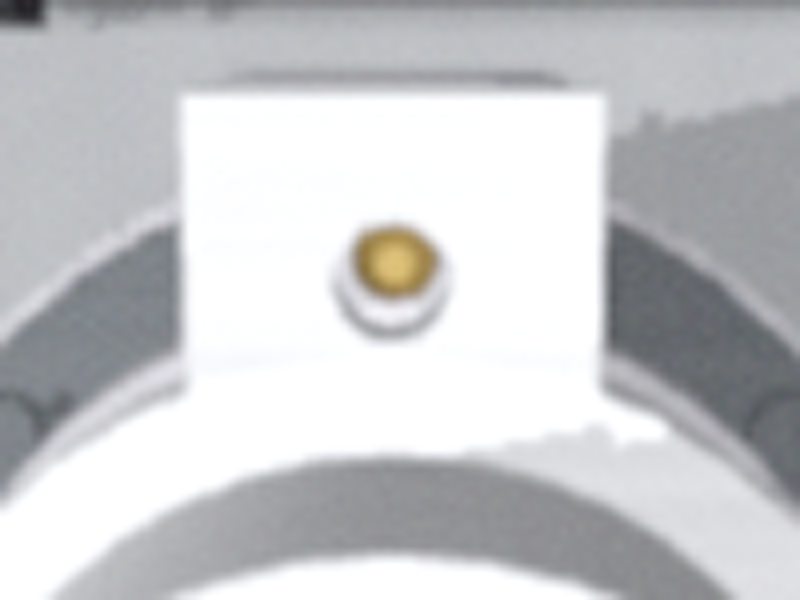

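Request:
jog_arm([
  {"x": 0,"y": 0,"z": 0.0025,"rx": 0,"ry": 0,"rz": 0},
  {"x": 0,"y": 0,"z": 0.0025,"rx": 0,"ry": 0,"rz": 0},
  {"x": 0,"y": 0,"z": 0.002,"rx": 0,"ry": 0,"rz": 0},
  {"x": 0,"y": 0,"z": 0,"rx": 0,"ry": 0,"rz": 0},
], claw=0)

```text
time: 24.57
tool_pos: [0.5971, -0.031, 0.1588]
ee_rot: [-3.139, 0.002, -1.936]
wrist_force: [0.5, 0.2, -4.6]
width: 0.0259
```

```bash
python3 p.py 0.5967 -0.0312 0.152 -110.9 1; python3 snap.py wrist:w19;  python3 - <<'E'
from m import *
s=load("w19"); crop(s,"w19c",230,125,100,75,8)
E
```

```text
t 24.57 p [ 0.5971 -0.031   0.1588] rpy [-1.7985e+02  9.0000e-02 -1.1094e+02] w 0.0259 F [ 0.5  0.2 -4.6] T [ 0.03 -0.03 -0.03] q6 1.79
n 1 d [-0.0004 -0.0002 -0.0068]
{"x": 0.0003, "y": 0.0003, "z": 0.0068, "rx": -0.15, "ry": 0.09, "rz": -0.04}
w19 [ 0.6699 -0.0589  0.3374] [ 2.871e+00  2.000e-03 -1.937e+00]
```

View pics/w19c.png

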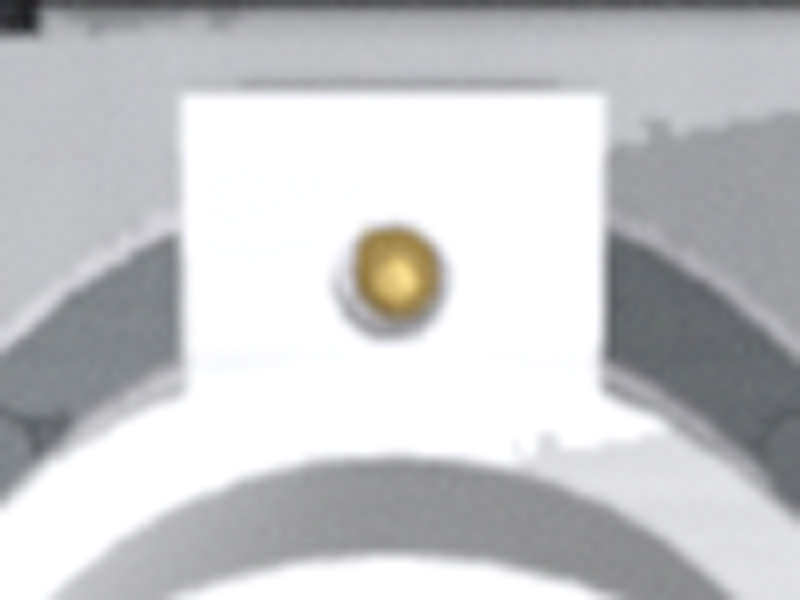

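Request:
jog_arm([
  {"x": 0.0004,"y": 0.0003,"z": 0.002,"rx": -0.1,"ry": 0,"rz": 0},
  {"x": 0,"y": 0,"z": 0.0025,"rx": 0,"ry": 0,"rz": 0},
  {"x": 0,"y": 0,"z": 0.0025,"rx": 0,"ry": 0,"rz": 0},
  {"x": 0,"y": 0,"z": 0,"rx": 0,"ry": 0,"rz": 0},
], claw=0)

```text
time: 24.95
tool_pos: [0.5969, -0.0313, 0.1516]
ee_rot: [-3.14, 0.002, -1.936]
wrist_force: [-0.5, 1.3, -5.0]
width: 0.0259
```

```bash
python3 p.py 0.5967 -0.0312 0.147 -110.9 1
```

```text
t 24.95 p [ 0.5969 -0.0313  0.1516] rpy [-1.7992e+02  1.0000e-01 -1.1094e+02] w 0.0259 F [-0.5  1.3 -5. ] T [ 0.05 -0.02  0.03] q6 1.79
n 1 d [-0.0002  0.0001 -0.0046]
{"x": -0.0001, "y": 0.0002, "z": 0.0045, "rx": -0.08, "ry": 0.1, "rz": -0.04}
```

Request:
jog_arm([
  {"x": 0,"y": 0,"z": 0.002,"rx": 0,"ry": 0,"rz": 0},
  {"x": 0,"y": 0,"z": 0.003,"rx": 0,"ry": 0,"rz": 0},
  {"x": 0,"y": 0,"z": 0.003,"rx": 0,"ry": 0,"rz": 0},
], claw=0)

```text
time: 25.2
tool_pos: [0.5972, -0.0314, 0.1482]
ee_rot: [-3.137, 0.002, -1.936]
wrist_force: [-4.7, 0.4, 6.4]
width: 0.0262
```

```bash
python3 p.py 0.5967 -0.0312 0.147 -110.9 1
```

```text
t 25.2 p [ 0.5972 -0.0314  0.1482] rpy [-1.7973e+02  1.3000e-01 -1.1094e+02] w 0.0262 F [-4.7  0.4  6.4] T [0.17 1.18 0.  ] q6 1.79
n 1 d [-0.0005  0.0002 -0.0012]
{"x": -0.0, "y": 0.0006, "z": 0.0012, "rx": -0.27, "ry": 0.13, "rz": -0.04}
```

Request:
jog_arm([
  {"x": 0,"y": 0.001,"z": 0.004,"rx": -0.3,"ry": 0.1,"rz": 0},
  {"x": 0,"y": 0.001,"z": 0.004,"rx": -0.3,"ry": 0,"rz": 0},
  {"x": 0,"y": 0.001,"z": 0.005,"rx": -0.3,"ry": 0,"rz": 0},
], claw=0)

```text
time: 25.45
tool_pos: [0.5973, -0.0314, 0.147]
ee_rot: [-3.138, 0.002, -1.936]
wrist_force: [-6.9, 0.8, 16.6]
width: 0.0256
```

```bash
python3 p.py 0.5967 -0.0312 0.147 -110.9 1
```

```text
t 25.45 p [ 0.5973 -0.0314  0.147 ] rpy [-1.7980e+02  1.1000e-01 -1.1094e+02] w 0.0256 F [-6.9  0.8 16.6] T [0.04 1.51 0.01] q6 1.79
n 1 d [-0.0006  0.0002 -0.    ]
{"x": 0.0001, "y": 0.0006, "z": 0.0, "rx": -0.2, "ry": 0.11, "rz": -0.04}
```

Request:
jog_arm([
  {"x": 0,"y": 0.001,"z": 0.006,"rx": -0.3,"ry": 0,"rz": 0},
  {"x": 0,"y": 0.001,"z": 0.006,"rx": -0.3,"ry": 0,"rz": 0},
  {"x": 0,"y": 0.0015,"z": 0.006,"rx": -0.3,"ry": 0,"rz": 0},
], claw=0)

```text
time: 25.7
tool_pos: [0.5973, -0.0315, 0.1471]
ee_rot: [-3.135, 0.003, -1.936]
wrist_force: [-3.6, -0.5, 14.3]
width: 0.0253
```

```bash
python3 p.py 0.5967 -0.0312 0.147 -110.9 1;  python3 snap.py wrist:w20 scene:s20;  python3 - <<'E'
from m import *
s=load("s20"); crop(s,"s20c",220,170,110,85,7)
E
python3 p.py 0.5967 -0.0312 0.147 -110.9 1|head -1
```

```text
t 25.7 p [ 0.5973 -0.0315  0.1471] rpy [-179.6     0.19 -110.93] w 0.0253 F [-3.6 -0.5 14.3] T [-0.2   1.14  0.  ] q6 1.79
n 1 d [-0.0006  0.0003 -0.0001]
{"x": -0.0, "y": 0.0007, "z": 0.0001, "rx": -0.41, "ry": 0.19, "rz": -0.04}
w20 [ 0.6693 -0.0593  0.326 ] [ 2.876  0.004 -1.937]
s20 [1.1744 0.3234 1.2157] [-2.601 -0.006  2.078]
t 25.8 p [ 0.5974 -0.0315  0.147 ] rpy [-179.59    0.2  -110.93] w 0.0259 F [-4.2 -0.7 13.6] T [-0.12  1.29 -0.01] q6 1.79
```

View pics/s20c.png

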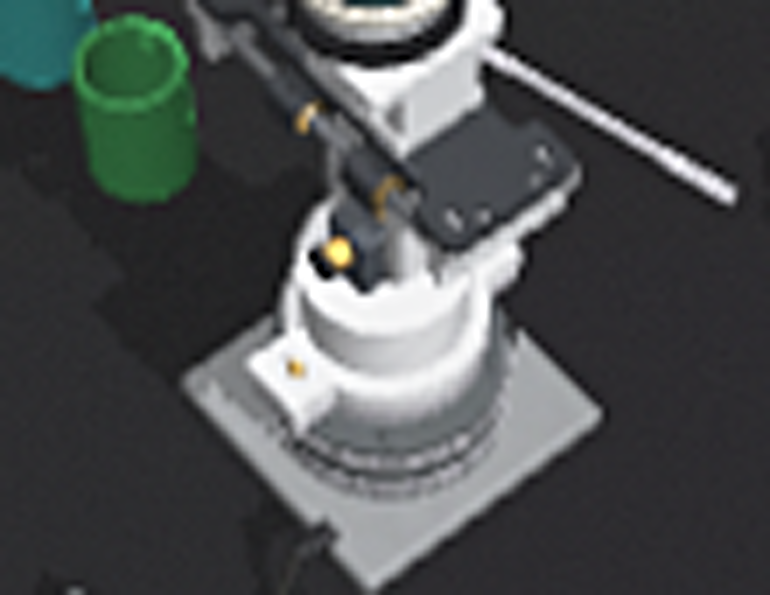

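View pics/w20.png

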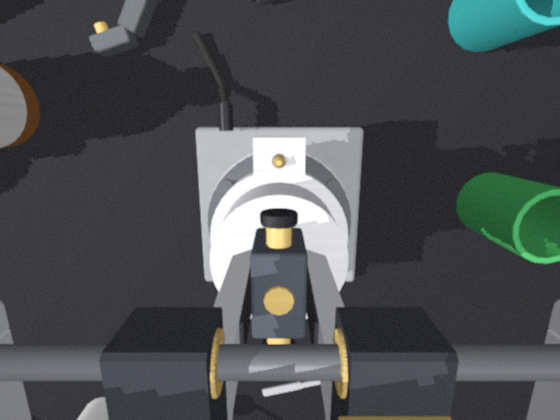

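Request:
jog_arm([
  {"x": 0,"y": 0.0015,"z": 0.007,"rx": -0.8,"ry": 0.2,"rz": 0},
  {"x": 0,"y": 0.0015,"z": 0.007,"rx": -1.2,"ry": 0.2,"rz": 0},
], claw=0)

```text
time: 25.97
tool_pos: [0.5978, -0.0314, 0.1475]
ee_rot: [3.132, -0.002, -1.936]
wrist_force: [-6.2, -0.3, 16.6]
width: 0.0255
```

```bash
python3 p.py 0.5967 -0.0312 0.147 -110.9 1
```

```text
t 25.97 p [ 0.5978 -0.0314  0.1475] rpy [ 1.7943e+02 -9.0000e-02 -1.1094e+02] w 0.0255 F [-6.2 -0.3 16.6] T [-0.14  0.79 -0.06] q6 1.79
n 1 d [-0.0011  0.0002 -0.0005]
{"x": 0.0002, "y": 0.0011, "z": 0.0005, "rx": 0.57, "ry": -0.09, "rz": -0.04}
```

Request:
jog_arm([
  {"x": 0,"y": 0.0012,"z": 0.008,"rx": 0.3,"ry": 0,"rz": 0},
  {"x": 0,"y": 0.0012,"z": 0.008,"rx": 0,"ry": 0,"rz": 0},
], claw=0)

```text
time: 26.13
tool_pos: [0.5978, -0.0315, 0.1469]
ee_rot: [-3.132, -0.0, -1.937]
wrist_force: [-5.9, -0.4, 20.6]
width: 0.026
```

```bash
python3 p.py 0.5967 -0.0312 0.147 -110.9 1
```

```text
t 26.13 p [ 0.5978 -0.0315  0.1469] rpy [-179.47   -0.   -110.96] w 0.026 F [-5.9 -0.4 20.6] T [ 0.17  1.66 -0.03] q6 1.79
n 1 d [-0.0011  0.0003  0.0001]
{"x": 0.0001, "y": 0.0011, "z": -0.0002, "rx": -0.53, "ry": -0.0, "rz": -0.06}
```

Request:
jog_arm([
  {"x": 0,"y": 0.0015,"z": 0.008,"rx": -0.7,"ry": 0.1,"rz": 0},
], claw=0)

```text
time: 26.22
tool_pos: [0.5978, -0.0315, 0.1469]
ee_rot: [-3.136, -0.001, -1.937]
wrist_force: [-8.5, 0.6, 21.3]
width: 0.0256
```

```bash
python3 p.py 0.5967 -0.0312 0.147 -110.9 1;python3 snap.py wrist:w21;python3 p.py 0.5967 -0.0312 0.147 -110.9 1|head -1;python3 snap.py wrist:w22;python3 p.py 0.5967 -0.0312 0.147 -110.9 1|head -1
```

```text
t 26.22 p [ 0.5978 -0.0315  0.1469] rpy [-1.7965e+02 -3.0000e-02 -1.1096e+02] w 0.0256 F [-8.5  0.6 21.3] T [ 0.11  1.43 -0.  ] q6 1.79
n 1 d [-0.0011  0.0003  0.0001]
{"x": 0.0002, "y": 0.0011, "z": -0.0001, "rx": -0.35, "ry": -0.03, "rz": -0.06}
w21 [ 0.6702 -0.0588  0.3257] [ 2.875 -0.    -1.937]
t 26.27 p [ 0.5978 -0.0315  0.1469] rpy [-1.7968e+02 -3.0000e-02 -1.1097e+02] w 0.0258 F [-8.3  1.  18.8] T [ 0.06  1.49 -0.05] q6 1.79
w22 [ 0.6703 -0.0588  0.3257] [ 2.874 -0.    -1.937]
t 26.32 p [ 0.5978 -0.0315  0.1469] rpy [-1.7968e+02 -3.0000e-02 -1.1096e+02] w 0.0259 F [-8.3  1.4 19. ] T [0.05 1.47 0.01] q6 1.79
```

Request:
jog_arm([
  {"x": 0,"y": 0.003,"z": 0.008,"rx": -0.6,"ry": 0.1,"rz": 0},
], claw=0)

```text
time: 26.4
tool_pos: [0.5977, -0.0314, 0.1469]
ee_rot: [-3.135, -0.001, -1.937]
wrist_force: [-3.1, -1.5, 15.0]
width: 0.0256
```

```bash
python3 snap.py wrist:w23;python3 p.py 0.5967 -0.0312 0.147 -110.9 1
```

```text
w23 [ 0.67   -0.0586  0.3258] [ 2.876e+00 -1.000e-03 -1.938e+00]
t 26.45 p [ 0.5978 -0.0315  0.1469] rpy [-1.7959e+02 -6.0000e-02 -1.1098e+02] w 0.0256 F [-4.5 -1.3 17.5] T [-0.03  0.84  0.  ] q6 1.79
n 1 d [-0.0011  0.0003  0.0001]
{"x": 0.0001, "y": 0.0011, "z": -0.0001, "rx": -0.41, "ry": -0.06, "rz": -0.08}
```

Request:
jog_arm([
  {"x": 0,"y": 0.002,"z": 0.011,"rx": -0.8,"ry": 0,"rz": 0.05},
], claw=0)

```text
time: 26.53
tool_pos: [0.5979, -0.0315, 0.1468]
ee_rot: [-3.137, 0.0, -1.938]
wrist_force: [-13.6, 1.8, 36.9]
width: 0.0257
```

```bash
python3 snap.py wrist:w24;python3 p.py 0.5967 -0.0312 0.147 -110.9 1;python3 snap.py scene:s24;python3 p.py 0.5967 -0.0312 0.147 -110.9 1|head -1
```

```text
w24 [ 0.6704 -0.0591  0.3255] [ 2.873e+00  1.000e-03 -1.939e+00]
t 26.58 p [ 0.5979 -0.0315  0.1468] rpy [-1.7974e+02  2.0000e-02 -1.1104e+02] w 0.0257 F [-11.7   1.1  27.6] T [0.02 2.   0.  ] q6 1.79
n 1 d [-0.0012  0.0003  0.0002]
{"x": 0.0001, "y": 0.0012, "z": -0.0002, "rx": -0.26, "ry": 0.02, "rz": -0.14}
s24 [1.1744 0.3234 1.2157] [-2.601 -0.006  2.078]
t 26.63 p [ 0.5979 -0.0315  0.1468] rpy [-1.7973e+02  1.0000e-02 -1.1103e+02] w 0.0261 F [-11.6   1.2  26.8] T [-0.01  1.94  0.01] q6 1.79
```

Run:
```python
from m import *
s=load("w24"); crop(s,"w24c",190,120,180,130,4)
a=load("w17");b=s
ga=cv2.cvtColor(a["img"],cv2.COLOR_RGB2GRAY).astype(np.float32);gb=cv2.cvtColor(b["img"],cv2.COLOR_RGB2GRAY).astype(np.float32)
for nm,(x,y,w,h) in dict(block=(250,205,60,130),ear=(245,132,70,20)).items():
    print(nm,cv2.phaseCorrelate(ga[y:y+h,x:x+w].copy(),gb[y:y+h,x:x+w].copy(),cv2.createHanningWindow((w,h),cv2.CV_32F)))
```

```text
block ((0.022846974986180157, 1.5033521009680015), 0.8152540230456694)
ear ((0.5670315418479603, 0.41409432355748343), 0.8262347843911912)
```

View pics/w24c.png

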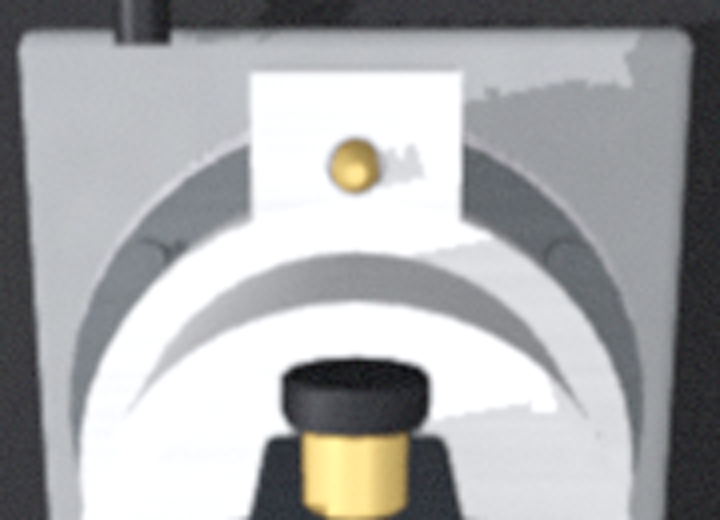

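View pics/s24.png

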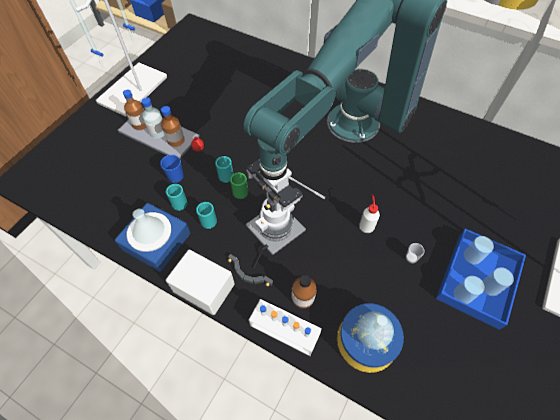

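Run:
```python
from bench import robot,ticket
o=robot.get_obs(); print(o["time"],o["tool_pos"],o["wrist_force"],o["width"])
print(ticket.close_job())
```

```text
26.6333 [ 0.59791754 -0.0315312   0.1467704 ] [-11.6282045    1.22795911  26.78641081] 0.026106766932583424
the job is handed in; nothing more can be done
None
```

I handed the job in at 26.6 s with the head still gripped and pressed shut. No verdict was reported.

- **Liner and insert:** I lowered the white liner into the vessel. It touched its floor at the height I had worked out. I then lowered the amber insert into the liner, and it seated at its expected height too.
- **Head:** I lined it up by viewing dowel A through its ear hole, then lowered it over both dowels with no extra force.
- **Press:** I pressed until it stopped. The tool height was 146.8 mm, against 147.1 mm worked out for metal-to-metal contact. About 10 N more push moved it only 0.1 mm.
- **Last readings:** the upward force on the tool was 27 N, about 31 N of push once the head's weight is counted. It held steady in the readings before hand-in.

**Doubts that remain:**
- **Side force:** about 12 N remained at the end. The head had slid roughly 0.6–0.7 mm sideways in the grip, with no slip up or down visible.
- **Tilt:** the tool was tilted about 0.15° from its angle when it gripped the head. I could not see the flange gap all the way round, so "closed all round" rests on the height and force readings.
- **Dowel B:** I never saw it in its hole. I infer it from the fit and the lack of force while lowering.

In the last overview picture, nothing else on the bench looked moved. That was a check by eye, not a measurement.

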